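# Index the egg carousel and load its empty cup

### The arm

A 6-joint arm with a two-finger parallel gripper is mounted at the origin on a cart in front of the work surface, level with it; the furniture and walls round the work are solid. World frame = base frame: x ahead of the robot, y to its left, z up, the work surface at z = 0. Lengths are in mm, angles in rad, forces in N, time in s.
With the tool pointing down it reaches from about 350 to 800 mm from the base axis. Payload 7.3 kg.
Tool frame: the origin (TCP) lies on the mounting face of the last link; the fingertips stand 173 mm ahead of it and the grasp point (between the pads) lies env.pinch_z ahead of it (env.pinch_z is the distance from the TCP to the grasp point, in mm); z points along the fingers, y is the line along which they close (so a half turn about z gives the same grasp; the last joint's range is limited). The gripper opens to 85 mm and grips with 20 to 120 N. Pads are 22 mm wide; open, the fingers measure 114 mm over their backs; the gripper's body (76 mm by 85 mm) begins 54 mm behind the grasp point. The pads swing forward as they close: fully open they stand 13 mm farther back than shut.
Start: joints at [-1.433, 0.342, 1.524, -0, 1.275, -0.146], TCP at [147.023, -503.996, 404.722] pointing down, gripper open.
Joint ranges: [-2.53, 2.53], [-0.77, 2.02], [0.04, 2.7], [-1, 4.14], [0.28, 2.66], [-3.11, 3.11]. Speed limits (rad/s): [2.57, 2.57, 3.14, 3.14, 3.14, 3.14].

### API

Orientations are given as a unit quaternion [w, x, y, z].
In Python, from workcell import get_obs, cams, workorder, env gives the robot as it stands.
- The arm moves only by the tool send_rows, never from a script. Its argument "plan" is a list of rows, each a list of 4 numbers: the shift along the tool's x, y, z in mm, then the turn about the tool's z in degrees. In form: [[x, y, z, yaw], ...]. A call has 1 to 5 rows; each row shifts and turns the commanded pose from where the row before left it, along the tool's axes as they then stand; what a row does not reach is not made up. A row lasts 1/12 s, in which the tool goes at most 41.7 mm and 7.16 degrees, less where a joint would pass 70% of its speed; a pose out of reach is approached as far as the arm can. A call with a gripper value outside its range is refused whole. "claw" is the closure in counts, from 0 (fully open) to 255 (shut), set as the call begins (left out, the last holds). The fingers move at their own pace and stop on an object; the grip force is fixed at half the most. Time passes only in rows, so rows that do not move let the fingers close. It gives the time, the measured TCP pose, the force, the opening and the grip force at its end, in the units of the state.
- get_obs(): the state, without advancing time (a new reading comes with each control period).
- cams.camera(name): name is "scene" or "top"; returns the picture (480x640x3 uint8, red, green, blue); there is no depth.
- cams.calibration(name): a dict with "fx", "fy", "cx", "cy" (pixels), "eye" and "rotation" of the camera in the world. Camera axes: x right, y down, z forward; pixel columns grow to the right and rows downward; lengths in mm; the calibration is good to about 2 mm. A picture is of the moment at which its call begins. calibration takes no time and is no camera call.
- workorder.finish_job(): hands the job in; it is judged then, once.
The state is a dict: "clock": time; "joint_positions": joint angles; "joint_velocities": joint speeds; "joint_efforts": joint torques, N m; "ee_pos": TCP position; "orientation": TCP orientation; "wrist_force": force on the tool from outside, world axes, zero at the start; "torque": the same for the moment, N m; "finger_gap": finger opening in mm; "gripper_force": force on a finger pad.
Only numpy, scipy, OpenCV 4.12 (cv2) and the standard library are available. Lean on these libraries where they do the work, as an engineer would, in place of code of your own. Each camera call takes 0.05 s, during which the arm holds its last target. There are 200 camera calls.

### The job

Turn the leaning egg carousel by its centre knob until its one empty cup clicks home at the top of the slope, in line with the steel pointer of the stand, and let go of it there. Then take the egg out of the egg cup on the worktop and set it upright in that empty cup, lowering it in by hand and not dropping it, so that it sits fully down with the carousel still clicked home. Leave the other things on the worktop where they are.

Things in the scene. Friction and masses are not known exactly. Their poses are not given: they have to be found in the camera images.
- carousel: fixed wooden stand of the egg carousel, with all it carries. Origin on the worktop, its own -x is its front; foot 170 x 150 x 16 mm. The turret's axis leans 30 degrees to the front: it passes 105 mm above the origin (underside of the turret's disc) and points along (-0.5, 0, 0.866) in this frame
- pointer_tip (a point): upper end of the bent steel pointer (8 mm rod) of the stand, just outside the rim of the disc at its highest point, on the side away from the front, 16 mm along the axis above the disc's underside
- turret (a joint): turret angle about its leaning axis, rad, counter-clockwise seen from the knob side, range +-3.1; 0 = empty cup at the pointer. A sprung ball clicks in at 0, +-1.257 and +-2.513: it pulls the turret home from within 0.12 rad, and about 0.3 N m are needed to enter or leave; elsewhere friction (0.05 N m) keeps it where it is left. It may start between two clicks
- knob_grip (a point): middle of the turret's wooden bar knob, on the axis; turns with the turret: z along the axis away from the disc, x along the bar towards the empty cup. Bar 62 mm long (x), 16 wide (y), 32 high (z), on a 26 mm round post
- disc_top (a point): centre of the top of the turret's wooden disc (220 mm across, 8 mm thick), 60 mm below knob_grip along the axis; turns with it. Five white cups stand on it 80 mm from the axis, the empty one towards this frame's +x; the other four hold eggs fixed to the turret, tops 73 mm above the disc, no part of them nearer than 54 mm to the axis
- cup_seat (a point): where point egg_middle comes when the egg sits in the empty cup; turns with the turret, z along the cup's axis (parallel to the turret's axis), 80 mm from the turret's axis, 38 mm above the disc. The cup's rim lies 18 mm below this point, 40 mm wide inside, 49 mm outside
- home_seat (a point): the fixed place at the pointer where cup_seat lies when the turret is home (this frame is the stand's frame).
- egg: a light brown egg, 65 mm long, 50 mm thick, 65 g (varies), standing upright, blunt end down, in the egg cup. Origin at its blunt end, z along its long axis.
- egg_middle (a point): the egg's thickest place, on its long axis 29.5 mm above its blunt end; 35.5 mm below its upper end.
- egg_cup: a loose white ceramic egg cup on the worktop, 49 mm across, 63 mm high, origin under its middle; the egg's thickest place stands 79 mm above the worktop.
- onion: bystander: brown onion, about 75 mm; origin under its middle
- lemon: bystander: yellow lemon lying on its side, 83 x 58 mm; origin under its middle
- garlic: bystander: head of garlic, about 60 mm; origin under its middle
- bean_tin: bystander: low round tin, 75 mm across, 58 mm high; origin under its middle
- tumbler: bystander: clear drinking glass, 80 mm across, 91 mm high; origin under its middle
- teaspoon: bystander: steel teaspoon lying flat, 130 mm long; origin under its middle
- mug: bystander: spotted white mug, 82 mm across, 91 mm high, handle towards its own -y; origin under its middle

How it is judged (in metres and radians):
On the way, in this order (a step that is already met when the one before it is completed fails the run):
1. the empty cup is home at the pointer, the turret at rest and let go (distance between cup_seat and home_seat below 0.007 m and velocity of joint turret between -0.05 and 0.05 rad/s and contact force between the fingers and carousel below 0.3 N), for 0.2 s.
2. the egg is lowered into the empty cup while the fingers still hold it (distance between egg_middle and cup_seat below 0.01 m and contact force between the fingers and egg above 0.5 N), for 0.05 s.
At the end, for the whole second after the job is handed in: The turret rests with its empty cup at the pointer (cup_seat within 7 mm of home_seat), the egg stands in that cup (egg_middle within 6 mm of cup_seat, its long axis within 0.3 rad of the cup's axis), at rest and released (distance between cup_seat and home_seat below 0.007 m and velocity of joint turret between -0.05 and 0.05 rad/s and distance between egg_middle and cup_seat below 0.006 m and angle between the z axis of egg and the z axis of cup_seat, either way round below 0.3 rad and linear speed of egg below 0.02 m/s and contact force between the fingers and egg below 0.1 N); the robot touches nothing.
It fails at once if a bystander is moved by more than 50 mm (distance of any of onion, lemon, garlic, bean_tin, tumbler, teaspoon, mug from where it was at the start of the episode above 0.05 m).
It also fails if it takes over 72 s, if anything falls off the work surface, if the arm or the gripper's body presses on something with over 40 N, if the wrist force passes 120 N, or if a joint passes its speed limit or range.

## Working session

There is one attempt and no reset: what is moved stays moved. The work goes in short steps, Python scripts to look and compute and a tool call to move; the robot and the scene stay as the last step left them, time stands still between calls to the robot, and variables do not carry over. Pictures are saved under pics/ and viewed, at most 10 in all, crops included, and the job is handed in when it is done.

Besides the shell and the picture viewer there is one more tool, called as name(argument=value, ...), one argument or row to a line, values as JSON. send_rows: Moves the arm, as the interface text tells. Its arguments: {"type":"object","properties":{"plan":{"type":"array"},"claw":{"type":"number"}},"required":["plan"]}

```bash
mkdir -p pics; ls; python3 - <<'E'
from workcell import get_obs, cams, workorder, env
import cv2
print(env.pinch_z); print(get_obs())
for n in ("scene","top"):
    cv2.imwrite(f"pics/{n}0.png",cams.camera(n)[:,:,::-1]); print(n,cams.calibration(n))
E
```

```text
pics
154.70000000000002
{'clock': 0.0, 'joint_positions': array([-1.43302913e+00,  3.42751284e-01,  1.52503537e+00,  3.02360443e-06,
        1.27539843e+00, -1.45989679e-01]), 'joint_velocities': array([-0.00064204,  0.00074458,  0.00071804, -0.00313441,  0.00031007,
        0.00038978]), 'joint_efforts': array([-4.15825261e-04, -4.33679581e+01, -2.46010387e+01, -3.04375635e-04,
        7.92220118e-03,  5.45215883e-06]), 'ee_pos': array([ 146.98938367, -503.86190538,  404.0045126 ]), 'orientation': array([-7.96205240e-04,  9.89951875e-01,  1.41402445e-01,  4.71939144e-06]), 'wrist_force': array([-0.82054396, -0.46428586,  0.59749711]), 'torque': array([ 0.01495877, -0.02555467,  0.07464582]), 'gripper_force': 0.0, 'finger_gap': 85.33933508579506}
scene {'fx': 454.2665945097549, 'fy': 454.2665945097549, 'cx': 322.13432354416796, 'cy': 238.5827404530637, 'eye': array([ 13.40942163, 318.60495602, 818.46173621]), 'rotation': array([ 0.17631569, -0.44535963,  0.82296693, -0.30543905])}
top {'fx': 474.626777063188, 'fy': 474.626777063188, 'cx': 321.98220468063397, 'cy': 238.0239057247305, 'eye': array([ 391.55130105,   22.90402437, 1125.03483525]), 'rotation': array([ 0.04384949, -0.69802707,  0.71307165, -0.04862356])}
```

View pics/scene0.png

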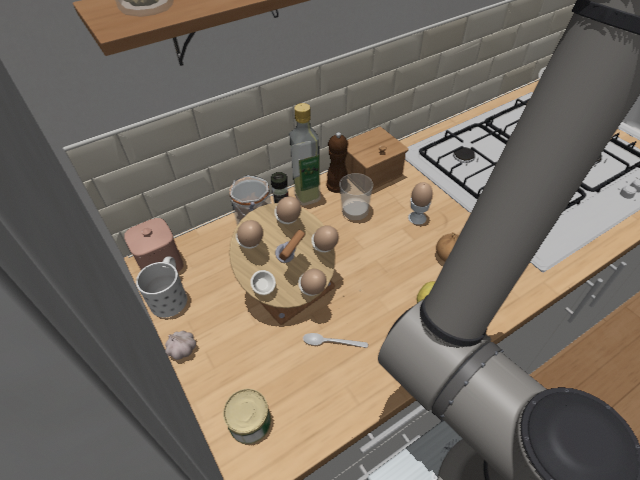

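View pics/top0.png

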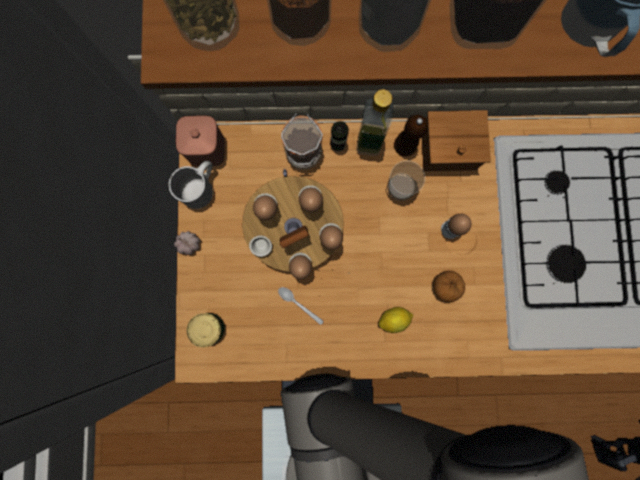

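The scene view shows the carousel around (283,255), its empty cup at (263,283), and the free egg in its cup at (421,200). In the top view the disc is around (293,223), the empty cup is at (260,246), the pointer at (285,173), the bar knob at (295,237), and the free egg at (459,224).

So the turret stands about +2 rad from home. Next I enlarge the carousel in both views.

```bash
python3 - <<'E'
import cv2, numpy as np
a=cv2.imread("pics/top0.png")[160:290,235:365]; b=cv2.imread("pics/scene0.png")[185:325,220:350]
f=lambda i:cv2.resize(i,(400,400),interpolation=cv2.INTER_CUBIC)
c=cv2.imread("pics/top0.png")[195:260,430:495]; d=cv2.imread("pics/scene0.png")[170:235,390:455]
g=lambda i:cv2.resize(i,(200,200),interpolation=cv2.INTER_CUBIC)
out=np.zeros((600,800,3),np.uint8); out[:400,:400]=f(a); out[:400,400:]=f(b); out[400:,:200]=g(c); out[400:,400:600]=g(d)
cv2.imwrite("pics/crop0.png",out)
E
```

```text
(no output)
```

View pics/crop0.png

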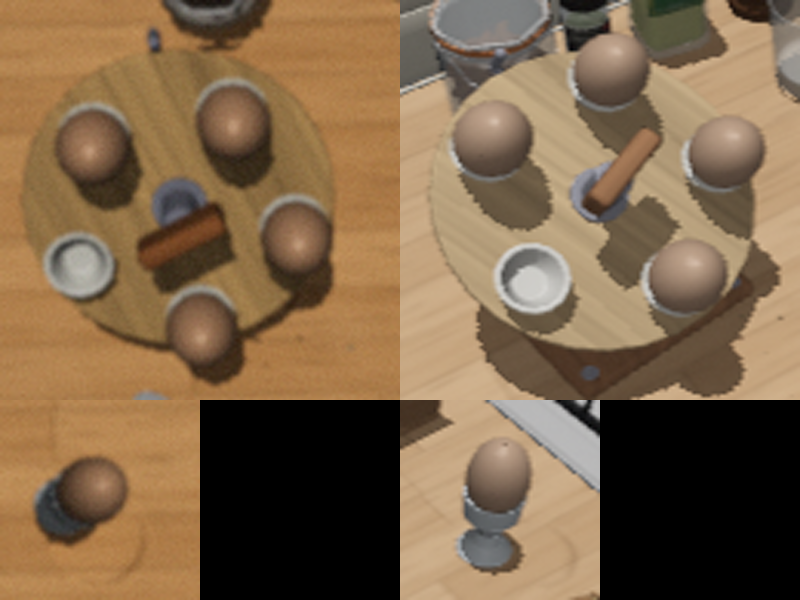

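The crop shows four brown eggs, the white empty cup (lower left in both views), the brown bar knob, and the steel pointer tip at the top of the top view. I now segment these, triangulate them across the two views, and fit the known circle.

```bash
cat > h.py <<'E'
import numpy as np, cv2
from scipy.spatial.transform import Rotation as R
from workcell import get_obs, cams, workorder, env
def ray(n,uv):
    c=cams.calibration(n); q=c["rotation"]
    d=R.from_quat([q[1],q[2],q[3],q[0]]).apply([(uv[0]-c["cx"])/c["fx"],(uv[1]-c["cy"])/c["fy"],1.])
    return np.array(c["eye"]),d/np.linalg.norm(d)
def tri(pt,ps):
    A=np.zeros((3,3));b=np.zeros(3);rs=[ray("top",pt),ray("scene",ps)]
    for e,d in rs: P=np.eye(3)-np.outer(d,d);A+=P;b+=P@e
    x=np.linalg.solve(A,b)
    return x,max(np.linalg.norm((np.eye(3)-np.outer(d,d))@(x-e)) for e,d in rs)
def plane(n,uv,z):
    e,d=ray(n,uv); return e+d*(z-e[2])/d[2]
def proj(n,X):
    c=cams.calibration(n); q=c["rotation"]
    p=R.from_quat([q[1],q[2],q[3],q[0]]).inv().apply(np.asarray(X)-c["eye"])
    return np.c_[c["fx"]*p[...,0]/p[...,2]+c["cx"],c["fy"]*p[...,1]/p[...,2]+c["cy"]]
E
cat > m.py <<'E'
from h import *
seeds={"top":{"A":(265,207.5),"B":(311,200),"C":(331.5,237.5),"D":(300.5,266.5),"F":(461,224)},
"scene":{"A":(250,233),"B":(289,209),"C":(325.5,238),"D":(312.5,281),"F":(422,194)}}
for n in seeds:
    im=cv2.imread(f"pics/{n}0.png"); lab=cv2.cvtColor(cv2.GaussianBlur(im,(3,3),0),cv2.COLOR_BGR2LAB).astype(float)
    for k,(u,v) in seeds[n].items():
        ref=lab[int(v)-4:int(v)+5,int(u)-4:int(u)+5].reshape(-1,3).mean(0)
        r=16 if k!="F" or n=="top" else 20
        m=np.zeros(lab.shape[:2],np.uint8); cv2.circle(m,(int(u),int(v)),r,255,-1)
        ab=np.hypot(lab[...,1]-ref[1],lab[...,2]-ref[2])
        m[(ab>7)]=0; m=cv2.morphologyEx(m,cv2.MORPH_OPEN,np.ones((3,3)))
        c=max(cv2.findContours(m,0,2)[0],key=cv2.contourArea); (x,y),ax,an=cv2.fitEllipse(cv2.convexHull(c))
        print(n,k,ref.round(),np.round([x,y,*ax,an],1))
print(lab[250,350])
E
python3 m.py
```

```text
top A [133. 139. 150.] [261.9 207.   19.9  23.4  56.2]
top B [134. 139. 150.] [308.5 198.8  19.4  24.   75.2]
top C [134. 139. 150.] [331.  236.5  17.9  19.6 160.6]
top D [131. 139. 150.] [297.9 267.1  19.6  22.7  59.8]
top F [121. 138. 149.] [461.4 222.5  17.9  21.4 136. ]
scene A [142. 134. 142.] [250.1 233.2  26.8  29.6 113.9]
scene B [136. 134. 142.] [290.3 208.6  27.7  30.2 118. ]
scene C [142. 135. 142.] [326.6 238.1  25.2  29.  145.1]
scene D [154. 135. 143.] [312.9 280.2  25.4  32.4 133. ]
scene F [132. 134. 142.] [422.1 193.5  22.5  23.5   2.7]
[172. 135. 152.]
```

```bash
python3 - <<'E'
from h import *
T={"A":(265.2,207.7),"B":(310.9,199.7),"C":(331.5,237.2),"D":(300.5,266.7)}
S={"A":(250,233.2),"B":(289,209.3),"C":(326,238),"D":(312.7,281)}
P={}
for k in T: P[k],r=tri(T[k],S[k]); print(k,P[k].round(1),round(r,1))
print("free egg",tri((461,224),(422.1,194.5)))
print("cup rim",tri((260.8,246.5),(263,282.3)))
kn=tri((294,237),(291.6+2,245)); print("knob",kn)
print("pointer plane z?",plane("top",(285,173),170))
X=np.array(list(P.values())); 
# fit normal free, and circle
n=np.linalg.svd(X-X.mean(0))[2][2]; n*=np.sign(n[2]); print("normal",n,np.degrees(np.arccos(n[2])),"yaw of -n_h",np.degrees(np.arctan2(-n[1],-n[0])))
E
```

```text
A [581.3 129.8 176.4] 0.8
B [595.6  36.2 176.9] 0.2
C [523.8  -5.  132.1] 0.5
D [465.4  63.2 104.3] 1.4
free egg (array([ 555.81100349, -297.85309221,   73.51785608]), np.float64(1.0993409537027083))
cup rim (array([509.78777617, 147.25915315, 112.9946362 ]), np.float64(1.2742401160261525))
knob (array([520.96479354,  71.50769647, 162.95556883]), np.float64(0.7957281567235381))
pointer plane z? [654.24968293  88.52715851 170.        ]
normal [-0.49715867 -0.07238216  0.86463523] 30.158920441981696 yaw of -n_h 8.283586446198202
```

```bash
cat > car.py <<'E'
from h import *
def pt(q,r,phi,h):   # q=x,y,yaw ; h above disc top
    a=np.array([-.5,0,3**.5/2]); u=np.array([3**.5/2,0,.5]); y=np.array([0,1,0])
    p=np.array([0,0,105])+a*(8+h)+r*(np.cos(phi)*u+np.sin(phi)*y)
    return R.from_euler("z",q[2]).apply(p)+[q[0],q[1],0]
E
python3 - <<'E'
from car import *
from scipy.optimize import least_squares
X=np.array([[581.3,129.8,176.4],[595.6,36.2,176.9],[523.8,-5,132.1],[465.4,63.2,104.3],[509.8,147.3,113.0]])
kn=np.array([521,71.5,163])
# A is clockwise-next of cup: order cup(th), A th-72, B -144, C -216, D -288
f=lambda q:np.r_[np.concatenate([pt(q,80,q[3]-(i+1)*2*np.pi/5,q[4])-X[i] for i in range(4)]),pt(q,80,q[3],20)-X[4]]
s=least_squares(f,[530,70,.14,2,40],loss="soft_l1",f_scale=2); q=s.x; print(q, "deg",np.degrees(q[2:4])); print(s.fun.reshape(-1,3).round(1))
print("knob model",pt(q,0,0,60),"meas",kn)
print("home_seat",pt(q,80,0,38),"pointer tip",pt(q,115,0,8))
print("pointer proj",proj("top",pt(q,115,0,8)),proj("scene",pt(q,115,0,8)),"knob proj",proj("top",pt(q,0,0,60)),proj("scene",pt(q,0,0,60)))
t=q[3]
for e in (31,-31): print("bar end",e,proj("top",pt(q,e,t,76)),proj("scene",pt(q,e,t,76)))
E
```

```text
[5.55875557e+02 7.67806489e+01 1.19245346e-01 1.91970023e+00
 3.71026490e+01] deg [  6.83225505 109.99072118]
[[ 0.5 -0.3 -0.8]
 [ 0.2  0.3  0.3]
 [-0.1  0.5  0.9]
 [-0.3 -0.1 -0.2]
 [-0.3 -0.4  2.6]]
knob model [522.11700172  72.73590874 163.88972746] meas [521.   71.5 163. ]
home_seat [601.82892678  82.28649583 184.83716857] pointer tip [646.81804944  87.67681269 176.35640646]
pointer proj [[285.2336519  175.69355787]] [[254.38651142 204.61408608]] knob proj [[293.69303374 236.60606648]] [[292.28481743 244.53597703]]
bar end 31 [[280.28724043 246.38897364]] [[284.97631422 254.72839169]]
bar end -31 [[307.51115283 232.74060482]] [[303.48385679 230.02126524]]
```

The five points fit the known ring to about 1 mm (except the cup rim's height, off 2.6 mm), and the independent knob and pointer positions agree. That puts the stand at about (556, 77) with yaw 6.8°, and the turret at 110°. Next I check the shelf clearance, the egg position and the first move.

```bash
cat > go.py <<'E'
from h import *
def xang():
    q=get_obs()["orientation"]; v=R.from_quat([q[1],q[2],q[3],q[0]]).apply([1,0,0]); return np.degrees(np.arctan2(v[1],v[0]))
def go(x,y,z,ang=None,grasp=True):
    o=get_obs(); q=o["orientation"]; r=R.from_quat([q[1],q[2],q[3],q[0]])
    d=r.inv().apply(np.array([x,y,z+(env.pinch_z if grasp else 0)])-o["ee_pos"]); L=np.linalg.norm(d)
    print("tool shift",d.round(1),"rows>=",round(L/41.7,1),"tcp",o["ee_pos"].round(1),"xang",round(xang(),1),"" if ang is None else f"yaw {-(ang-xang()):.1f}","t",round(o["clock"],2))
E
python3 - <<'E'
from go import *
print("shelf corner",tri((143,82),(92,42)))
print("egg",plane("top",(461,224),82),plane("scene",(422.1,194.5),80),plane("top",(461,224),79))
go(522,73,215)
E
```

```text
shelf corner (array([680.76636001, 252.5635471 , 539.58614087]), np.float64(6.510743480167266))
egg [ 553.77904199 -296.1076022    82.        ] [ 551.72213326 -291.57892992   80.        ] [ 554.24564502 -297.02515054   79.        ]
tool shift [ 521.5 -448.8   35.1] rows>= 16.5 tcp [ 147.  -503.9  404.1] xang 16.3  t 0.1
```

send_rows(
  plan=[
    [29,-25,0,0],
    [29,-25,0,0],
    [29,-25,0,0],
    [29,-25,0,0],
    [29,-25,0,0],
  ],
  claw=150,
)

```text
clock: 0.52
ee_pos: [251.7, -341.7, 404.4]
orientation: [-0.0, 0.99, 0.141, -0.0]
wrist_force: [1.3, -1.0, 0.1]
finger_gap: 35.3
gripper_force: 0.0
```

send_rows(
  plan=[
    [29,-25,0,0],
    [29,-25,0,0],
    [29,-25,0,0],
    [29,-25,0,0],
    [29,-25,0,0],
  ],
)

```text
clock: 0.93
ee_pos: [355.9, -181.0, 404.6]
orientation: [0.0, 0.99, 0.141, -0.0]
wrist_force: [1.2, -0.8, 0.6]
finger_gap: 34.7
gripper_force: 0.0
```

send_rows(
  plan=[
    [29,-25,0,0],
    [29,-25,0,0],
    [29,-25,0,0],
    [29,-25,0,0],
    [29,-25,0,0],
  ],
)

```text
clock: 1.35
ee_pos: [460.2, -20.2, 404.5]
orientation: [0.0, 0.99, 0.142, -0.0]
wrist_force: [0.5, -0.9, 0.2]
finger_gap: 35.2
gripper_force: 0.0
```

send_rows(
  plan=[
    [29,-25,0,0],
    [29,-25,0,0],
    [29,-25,0,0],
    [0,0,0,-7],
    [0,0,0,-7],
  ],
)

```text
clock: 1.77
ee_pos: [522.8, 76.3, 403.7]
orientation: [-0.0, 0.964, 0.265, -0.001]
wrist_force: [-0.5, -0.3, 0.2]
finger_gap: 35.0
gripper_force: 0.0
```

send_rows(
  plan=[
    [0,0,0,-7],
    [0,0,0,-7],
    [0,0,0,-7],
    [0,0,0,-7],
    [0,0,0,-7],
  ],
)

```text
clock: 2.18
ee_pos: [522.1, 74.2, 404.2]
orientation: [-0.0, 0.841, 0.542, -0.0]
wrist_force: [0.1, 0.5, 0.2]
finger_gap: 35.2
gripper_force: 0.0
```

send_rows(
  plan=[
    [0,0,0,-7],
    [0,0,0,-7],
    [0,0,0,-7],
    [0,0,0,-7],
    [0,0,0,-7],
  ],
)

```text
clock: 2.6
ee_pos: [522.1, 74.2, 404.2]
orientation: [-0.0, 0.639, 0.769, -0.0]
wrist_force: [0.3, -0.1, -0.9]
finger_gap: 35.0
gripper_force: 0.0
```

send_rows(
  plan=[
    [0,0,0,-7],
    [0,0,0,-7],
    [0,0,0,0],
    [0,0,0,0],
  ],
)

```text
clock: 2.93
ee_pos: [522.1, 74.2, 404.4]
orientation: [-0.0, 0.544, 0.839, -0.0]
wrist_force: [-0.4, 0.2, -0.2]
finger_gap: 35.3
gripper_force: 0.0
```

```bash
python3 - <<'E'
from go import *
go(522,73,156+18,119.6); o=get_obs(); print(o["finger_gap"],o["joint_positions"].round(2))
E
```

```text
tool shift [-1.  -0.5 75.7] rows>= 1.8 tcp [522.1  74.2 404.4] xang 114.1 yaw -5.5 t 2.93
35.26862806705571 [-0.    0.35  1.52 -0.    1.28 -0.42]
```

send_rows(
  plan=[
    [-1,-0.5,0,-5.5],
    [0,0,26,0],
    [0,0,20,0],
    [0,0,15,0],
    [0,0,0,0],
  ],
)

```text
clock: 3.35
ee_pos: [521.2, 73.0, 340.6]
orientation: [-0.003, 0.503, 0.864, -0.002]
wrist_force: [-0.7, 0.1, 0.2]
finger_gap: 34.9
gripper_force: 0.0
```

send_rows(
  plan=[
    [0,0,8,0],
    [0,0,7,0],
    [0,0,0,0],
  ],
)

```text
clock: 3.6
ee_pos: [522.4, 73.0, 328.4]
orientation: [0.0, 0.502, 0.865, 0.0]
wrist_force: [0.3, 0.9, 0.6]
finger_gap: 35.4
gripper_force: 0.4
```

send_rows(
  plan=[
    [0,0,0,5],
    [0,0,0,5],
    [0,0,0,5],
    [0,0,0,5],
    [0,0,0,5],
  ],
)

```text
clock: 4.02
ee_pos: [522.0, 72.7, 329.2]
orientation: [0.0, 0.679, 0.734, -0.001]
wrist_force: [-2.0, -3.3, 0.4]
finger_gap: 35.1
gripper_force: 3.5
```

send_rows(
  plan=[
    [0,0,0,5],
    [0,0,0,5],
    [0,0,0,5],
    [0,0,0,5],
    [0,0,0,5],
  ],
)

```text
clock: 4.43
ee_pos: [521.4, 72.2, 329.6]
orientation: [0.001, 0.821, 0.571, -0.002]
wrist_force: [-8.9, -12.6, 9.7]
finger_gap: 35.9
gripper_force: 31.4
```

```bash
python3 - <<'E'
from go import *
o=get_obs(); print(o["torque"],xang(),o["wrist_force"]); cv2.imwrite("pics/t1.png",cv2.resize(cams.camera("scene")[160:340,190:390,::-1],None,fx=3,fy=3))
E
```

```text
[-1.94853131  1.031001    1.342466  ] 69.62427891520184 [ -8.93866743 -12.60927602   9.66147327]
```

View pics/t1.png

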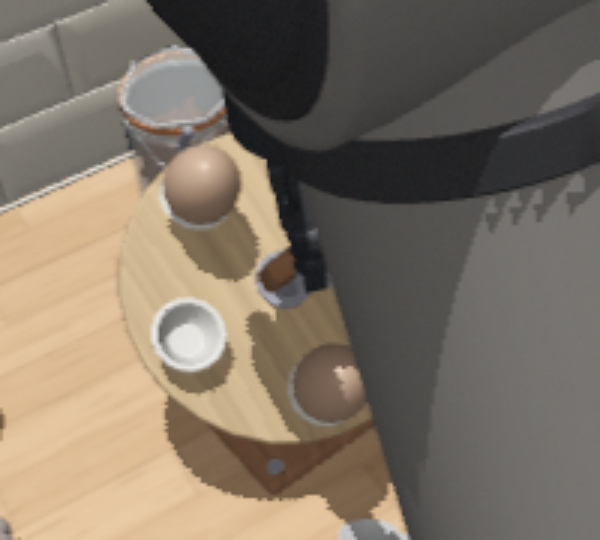

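The empty cup has moved from (263,282) to about (253,272), so the turret is following the fork. I continue turning.

send_rows(
  plan=[
    [0,0,0,5],
    [0,0,0,5],
    [0,0,0,5],
    [0,0,0,5],
    [0,0,0,0],
  ],
)

```text
clock: 4.9
ee_pos: [520.7, 72.4, 329.6]
orientation: [0.0, 0.908, 0.419, -0.002]
wrist_force: [-8.6, -2.6, 5.7]
finger_gap: 35.2
gripper_force: 5.4
```

```bash
cat > th.py <<'E'
from go import *
from car import pt
Q=[555.88,76.78,.1192]
im=cams.camera("scene"); hsv=cv2.cvtColor(im,cv2.COLOR_RGB2HSV)
m=((hsv[...,1]<35)&(hsv[...,2]>150)).astype(np.uint8)
best=[]
n,l,st,ce=cv2.connectedComponentsWithStats(m)
ths=np.radians(np.arange(-30,130,1)); P=np.array([proj("scene",pt(Q,80,t,15))[0] for t in ths])
for i in range(1,n):
    if 80<st[i,4]<900:
        d=np.linalg.norm(P-ce[i],axis=1); k=d.argmin()
        if d[k]<8: print("cup blob",ce[i].round(1),st[i,4],"theta deg",np.degrees(ths[k]).round(),"off px",d[k].round(1))
o=get_obs(); print("xang",xang(),"F",o["wrist_force"].round(1),"T",o["torque"].round(2),"gap",o["finger_gap"],o["ee_pos"].round(1),o["clock"])
E
python3 th.py
```

```text
cup blob [247.2 257.2] 391 theta deg 68.0 off px 0.1
xang 49.69401199142983 F [-6.6 -0.7  3.3] T [-0.04  1.    0.11] gap 34.99665520965418 [520.9  72.7 329.5] 4.95
```

send_rows(
  plan=[
    [0,0,0,5],
    [0,0,0,5],
    [0,0,0,5],
    [0,0,0,5],
    [0,0,0,5],
  ],
)

```text
clock: 5.37
ee_pos: [521.8, 73.2, 329.3]
orientation: [-0.0, 0.977, 0.212, -0.0]
wrist_force: [-2.7, 0.9, 1.4]
finger_gap: 35.3
gripper_force: 1.3
```

```bash
python3 th.py
```

```text
cup blob [248.9 237.5] 381 theta deg 39.0 off px 0.5
xang 24.196425236997737 F [-0.8  0.4  0.1] T [ 0.07  0.07 -0.03] gap 35.24717694499708 [521.9  73.2 329.3] 5.4167
```

send_rows(
  plan=[
    [0,0,0,5],
    [0,0,0,5],
    [0,0,0,5],
    [0,0,0,5],
    [0,0,0,5],
  ],
)

```text
clock: 5.83
ee_pos: [521.9, 73.3, 329.2]
orientation: [-0.0, 1.0, -0.003, -0.0]
wrist_force: [-2.3, 2.4, 1.8]
finger_gap: 35.0
gripper_force: 1.1
```

```bash
python3 th.py
```

```text
cup blob [250.6 227.7] 203 theta deg 25.0 off px 2.3
xang -0.681563459443554 F [-0.8  0.9  1.4] T [0.11 0.15 0.05] gap 35.06586091535082 [522.   73.2 329.2] 5.8833
```

send_rows(
  plan=[
    [0,0,0,5],
    [0,0,0,5],
    [0,0,0,4],
    [0,0,0,0],
  ],
)

```text
clock: 6.22
ee_pos: [521.9, 73.4, 329.2]
orientation: [-0.0, 0.992, -0.124, 0.0]
wrist_force: [0.2, 0.8, -0.2]
finger_gap: 35.1
gripper_force: 0.0
```

```bash
python3 th.py; python3 - <<'E'
from go import *
cv2.imwrite("pics/t2.png",cv2.resize(cams.camera("scene")[160:340,190:390,::-1],None,fx=3,fy=3))
E
```

```text
cup blob [252.4 219.5] 81 theta deg 15.0 off px 6.1
xang -14.035619897950586 F [-0.2  0.3 -0. ] T [0.05 0.01 0.01] gap 34.88285686817046 [522.2  73.1 329.2] 6.2667
```

View pics/t2.png

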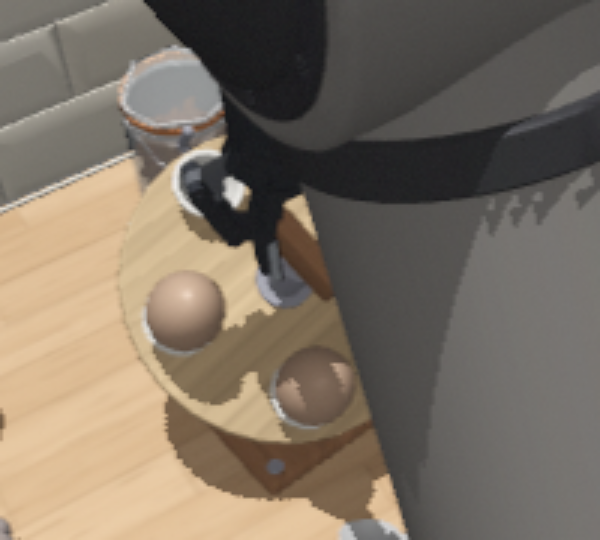

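The empty cup is now near scene pixel (259,221), behind the fingers, and the following egg is at (252,264). I work out the angle from those two.

```bash
python3 - <<'E'
from car import *
Q=[555.88,76.78,.1192]
for t in range(0,31,5): print(t,proj("scene",pt(Q,80,np.radians(t),20)).round(1),proj("scene",pt(Q,80,np.radians(t+72),38)).round(1))
E
```

```text
0 [[265.1 216.9]] [[249.8 256.9]]
5 [[262.3 218.6]] [[251.  260.3]]
10 [[259.6 220.7]] [[252.4 263.7]]
15 [[257.2 222.9]] [[254.1 267. ]]
20 [[255.  225.4]] [[256.2 270.1]]
25 [[253.  228.1]] [[258.5 273. ]]
30 [[251.3 231. ]] [[261.  275.8]]
```

send_rows(
  plan=[
    [0,0,0,2],
    [0,0,0,2],
    [0,0,0,1],
    [0,0,0,0],
  ],
)

```text
clock: 6.65
ee_pos: [522.0, 73.3, 328.9]
orientation: [-0.0, 0.986, -0.166, -0.0]
wrist_force: [-2.4, 3.0, 2.7]
finger_gap: 34.8
gripper_force: 2.0
```

send_rows(
  plan=[
    [0,0,0,1],
    [0,0,0,1],
    [0,0,0,0],
    [0,0,0,0],
  ],
)

```text
clock: 6.98
ee_pos: [522.3, 72.9, 328.8]
orientation: [0.0, 0.983, -0.184, 0.0]
wrist_force: [-1.0, 3.2, 0.8]
finger_gap: 35.5
gripper_force: 1.2
```

```bash
cat > eg.py <<'E'
from go import *
from car import pt
Q=[555.88,76.78,.1192]
im=cams.camera("scene"); lab=cv2.cvtColor(cv2.GaussianBlur(im,(3,3),0),cv2.COLOR_RGB2LAB).astype(float)
m=((np.hypot(lab[...,1]-134.5,lab[...,2]-142)<5)*255).astype(np.uint8)
w=np.zeros_like(m); cv2.circle(w,(251,260),22,255,-1); m&=w
m=cv2.morphologyEx(m,cv2.MORPH_OPEN,np.ones((3,3)))
c=max(cv2.findContours(m,0,2)[0],key=cv2.contourArea); (x,y),ax,an=cv2.fitEllipse(cv2.convexHull(c))
ths=np.radians(np.arange(-10,31,.5)); P=np.array([proj("scene",pt(Q,80,t+2*np.pi/5,37.1))[0] for t in ths]); d=np.linalg.norm(P-[x,y],axis=1); k=d.argmin()
print("egg",x,y,ax,"theta",np.degrees(ths[k]),"off",d[k]); o=get_obs(); print("xang",xang(),"F",o["wrist_force"].round(1),"T",o["torque"].round(2))
E
python3 eg.py
```

```text
egg 251.27401733398438 260.98236083984375 (25.621932983398438, 29.19711685180664) theta 6.000000000000001 off 0.19657564498646543
xang -21.202456787695034 F [-1.5  1.4  1.9] T [0.29 0.11 0.01]
```

send_rows(
  plan=[
    [0,0,0,1],
    [0,0,0,1],
    [0,0,0,0],
    [0,0,0,0],
  ],
)

```text
clock: 7.37
ee_pos: [522.2, 72.7, 328.5]
orientation: [0.0, 0.979, -0.202, 0.0]
wrist_force: [0.2, 0.4, -0.2]
finger_gap: 35.1
gripper_force: 0.0
```

```bash
python3 eg.py
```

```text
egg 251.16165161132812 259.7229309082031 (25.483911514282227, 30.857545852661133) theta 4.0 off 0.5333450040537001
xang -23.240975747130637 F [-0.5 -0.5  0.2] T [-0.06 -0.03 -0.02]
```

send_rows(
  plan=[
    [0,0,0,1],
    [0,0,0,1],
    [0,0,0,0],
    [0,0,0,0],
  ],
)

```text
clock: 7.75
ee_pos: [522.1, 73.0, 328.7]
orientation: [0.0, 0.976, -0.219, 0.0]
wrist_force: [0.1, 0.3, -0.0]
finger_gap: 35.0
gripper_force: 0.0
```

```bash
python3 eg.py
```

```text
egg 252.5430145263672 262.50164794921875 (30.50633430480957, 39.77959442138672) theta 8.5 off 0.7528363574346583
xang -25.236003676878408 F [0.1 0.7 0.6] T [-0.    0.04  0.03]
```

send_rows(
  plan=[
    [0,0,0,-5],
    [0,0,0,-5],
    [0,0,0,-5],
    [0,0,0,-5],
    [0,0,0,-5],
  ],
)

```text
clock: 8.22
ee_pos: [522.1, 73.0, 328.7]
orientation: [0.0, 1.0, 0.0, 0.0]
wrist_force: [0.8, -0.4, 0.6]
finger_gap: 35.2
gripper_force: 0.0
```

send_rows(
  plan=[
    [0,0,-20,-5],
    [0,0,-30,0],
    [0,0,-40,0],
    [0,0,-30,0],
    [0,0,0,0],
  ],
)

```text
clock: 8.63
ee_pos: [522.7, 73.1, 455.4]
orientation: [0.0, 0.999, 0.042, 0.006]
wrist_force: [0.3, 0.2, 0.1]
finger_gap: 35.4
gripper_force: 0.0
```

```bash
python3 - <<'E'
from go import *
go(522,-60,300)
E
```

```text
tool shift [-11.8 132.6   0.7] rows>= 3.2 tcp [522.7  73.1 455.4] xang 4.8  t 8.63
```

send_rows(
  plan=[
    [-22.4,33.4,0,0],
    [-22.4,33.4,0,0],
    [-22.4,33.4,0,0],
    [-22.4,33.4,0,0],
    [-22.4,33.4,0,0],
  ],
  claw=0,
)

```text
clock: 9.05
ee_pos: [423.0, -103.8, 448.4]
orientation: [0.0, 0.999, 0.042, -0.0]
wrist_force: [0.7, -0.5, 1.3]
finger_gap: 85.5
gripper_force: 0.0
```

send_rows(
  plan=[
    [-22.4,33.4,0,0],
    [-22.4,33.4,0,0],
    [-22.4,33.4,0,0],
    [-22.4,33.4,0,0],
    [-22.4,33.4,0,0],
  ],
)

```text
clock: 9.47
ee_pos: [325.1, -279.7, 448.5]
orientation: [0.0, 0.999, 0.042, 0.0]
wrist_force: [0.9, -0.3, -0.5]
finger_gap: 85.5
gripper_force: 0.0
```

send_rows(
  plan=[
    [-22.4,33.4,0,0],
    [-22.4,33.4,0,0],
    [-22.4,33.4,0,0],
    [-22.4,33.4,0,0],
    [0,0,0,0],
  ],
)

```text
clock: 9.88
ee_pos: [245.1, -423.9, 447.8]
orientation: [0.001, 0.999, 0.039, -0.001]
wrist_force: [-0.5, 1.1, -0.8]
finger_gap: 85.5
gripper_force: 0.0
```

```bash
python3 - <<'E'
from go import *
a=cams.camera("top")[...,::-1];b=cams.camera("scene")[...,::-1]
cv2.imwrite("pics/top2.png",a); cv2.imwrite("pics/scene2.png",b)
f=lambda i:cv2.resize(i,(400,400),interpolation=cv2.INTER_CUBIC)
g=lambda i:cv2.resize(i,(200,200),interpolation=cv2.INTER_CUBIC)
out=np.zeros((600,800,3),np.uint8); out[:400,:400]=f(a[160:290,235:365]); out[:400,400:]=f(b[185:325,220:350])
out[400:,:200]=g(a[200:250,435:485]); out[400:,400:600]=g(b[175:235,390:450]); cv2.imwrite("pics/crop2.png",out)
E
sed -i 's/Q=.*/Q=[555.88,76.78,.1192]/' eg.py; python3 eg.py
```

```text
egg 251.32949829101562 263.068359375 (30.950136184692383, 39.72822189331055) theta 8.5 off 0.5864988251700027
xang 4.69484924919555 F [-0.4 -0.1 -0.1] T [-0.06 -0.   -0.03]
```

View pics/crop2.png

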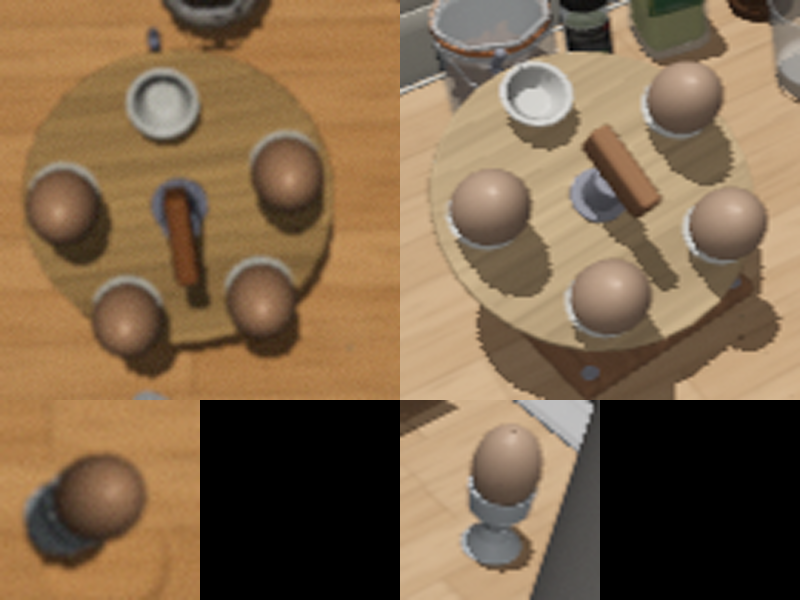

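The empty cup now points at the pointer: cup at (288,194) in top and (264,218) in scene. I refit the carousel from this view and locate the free egg from its silhouette, tip and the cup's foot.

```bash
python3 - <<'E'
from car import *
from scipy.optimize import least_squares
T=[(255.5,226.6),(276.6,263.3),(319.8,257.2),(328.6,215.9)];S=[(249.6,257.8),(288.6,288.6),(326.9,263.4),(312.3,219.7)]
X=[tri(a,b)[0] for a,b in zip(T,S)]; c=tri((288,193.8),(264.2,218.3)); print("cup rim",c)
f=lambda q:np.r_[np.concatenate([pt(q,80,q[3]+(i+1)*2*np.pi/5,q[4])-X[i] for i in range(4)]),pt(q,80,q[3],20)-c[0]]
s=least_squares(f,[556,77,.12,0,37],loss="soft_l1",f_scale=2); q=s.x; print(q,np.degrees(q[2:4])); print(s.fun.reshape(-1,3).round(1))
print("home_seat",pt(q,80,0,38),"rim model",pt(q,80,0,20))
print("egg c @82 top",plane("top",(460.25,224.25),82),"scene tip@114.5",plane("scene",(424.2,184.3),114.5),"scene body@82",plane("scene",(422.1,194.5),82))
print("foot",plane("top",(450,231.25),3),plane("scene",(418.5,218.2),3))
for n in ("top","scene"): print(n,proj(n,[[554,-296,0],[554,-296,114.5],[554,-296,79]]).round(1))
E
```

```text
cup rim (array([612.10385931,  84.08636904, 164.29606415]), np.float64(1.0034535292668127))
[ 5.55566536e+02  7.67523554e+01  1.37575839e-01 -1.07295563e-02
  3.39958875e+01] [ 7.88251492 -0.61475829]
[[ 0.  -0.3  0.7]
 [ 0.3  0.2 -0.2]
 [ 1.5  0.1 -1. ]
 [-0.2  0.6  1.5]
 [-1.7 -0.6  5. ]]
home_seat [601.41126587  83.09957807 184.83716857] rim model [610.32622812  84.33385845 169.24871131]
egg c @82 top [ 553.25029779 -294.39999651   82.        ] scene tip@114.5 [ 549.75549614 -289.52002428  114.5       ] scene body@82 [ 550.26420339 -289.926349     82.        ]
foot [ 549.06940289 -292.86301332    3.        ] [ 547.91531603 -291.43982158    3.        ]
top [[450.8 229.4]
 [465.4 221.5]
 [460.5 224.1]]
scene [[418.1 216.8]
 [425.1 182.2]
 [422.8 193.5]]
```

```bash
python3 - <<'E'
from go import *
go(550.5,-292,310,7.4,grasp=False); print(get_obs()["joint_positions"].round(2))
E
```

```text
tool shift [ 311.7 -101.6  138.2] rows>= 8.5 tcp [ 248.1 -418.9  448.1] xang 4.7 yaw -2.7 t 10.03
[-1.19  0.24  1.55  0.    1.36  0.3 ]
```

send_rows(
  plan=[
    [31.2,-10.2,0,0],
    [31.2,-10.2,0,0],
    [31.2,-10.2,0,0],
    [31.2,-10.2,0,0],
    [31.2,-10.2,0,0],
  ],
)

```text
clock: 10.45
ee_pos: [401.5, -352.5, 449.0]
orientation: [-0.0, 0.999, 0.043, 0.0]
wrist_force: [-0.4, -0.8, 0.3]
finger_gap: 85.7
gripper_force: 0.0
```

send_rows(
  plan=[
    [31.2,-10.2,0,0],
    [31.2,-10.2,0,0],
    [31.2,-10.2,0,0],
    [31.2,-10.2,0,0],
    [31.2,-10.2,0,0],
  ],
)

```text
clock: 10.87
ee_pos: [552.7, -288.3, 448.9]
orientation: [-0.0, 0.999, 0.043, 0.0]
wrist_force: [-0.1, -0.2, 0.6]
finger_gap: 85.3
gripper_force: 0.0
```

send_rows(
  plan=[
    [0,0,35,-2.7],
    [0,0,35,0],
    [0,0,35,0],
    [0,0,33,0],
    [0,0,0,0],
  ],
)

```text
clock: 11.28
ee_pos: [549.7, -288.3, 303.9]
orientation: [-0.004, 0.998, 0.066, -0.005]
wrist_force: [-0.6, 1.2, -0.2]
finger_gap: 85.2
gripper_force: 0.0
```

```bash
python3 - <<'E'
from go import *
go(550.5,-292,237,7.4,grasp=False)
a=cams.camera("top")[...,::-1];b=cams.camera("scene")[...,::-1]
cv2.imwrite("pics/g.png",np.hstack([cv2.resize(a[170:290,400:500],(400,480)),cv2.resize(b[120:240,370:470],(400,480))]))
E
```

```text
tool shift [ 0.9  4.4 66.8] rows>= 1.6 tcp [ 549.7 -288.3  303.9] xang 7.6 yaw 0.2 t 11.28
```

View pics/g.png

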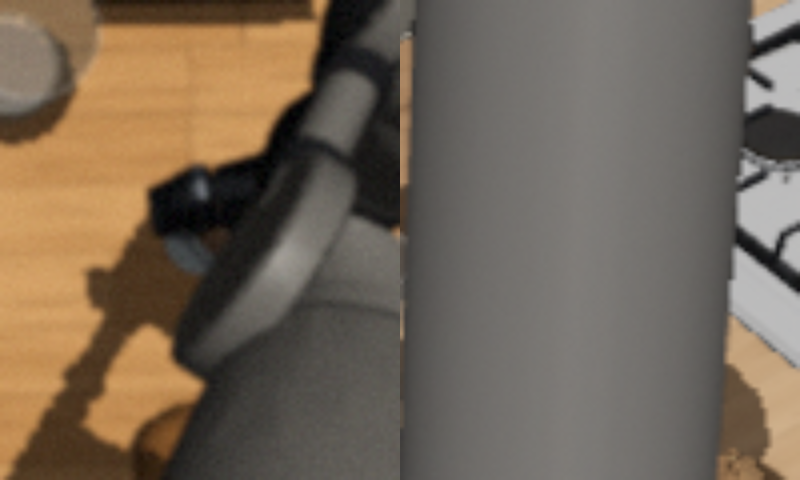

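The arm hides the egg here. The left finger is at about (180,200) with the cup's foot just below it, which is consistent with the plan. I lower the gripper in steps and close.

send_rows(
  plan=[
    [1,3.5,0,0],
    [0,0,20,0],
    [0,0,20,0],
    [0,0,15,0],
    [0,0,0,0],
  ],
)

```text
clock: 11.8
ee_pos: [552.3, -294.7, 255.4]
orientation: [-0.0, 0.998, 0.065, -0.0]
wrist_force: [-0.1, 0.0, -0.1]
finger_gap: 85.5
gripper_force: 0.0
```

send_rows(
  plan=[
    [0,0,7,0],
    [0,0,5,0],
    [0,0,0,0],
  ],
)

```text
clock: 12.05
ee_pos: [552.5, -294.9, 244.4]
orientation: [0.0, 0.998, 0.065, 0.0]
wrist_force: [-0.6, 0.3, -1.2]
finger_gap: 85.3
gripper_force: 0.0
```

send_rows(
  plan=[
    [0,0,0,0],
    [0,0,0,0],
    [0,0,0,0],
    [0,0,0,0],
    [0,0,0,0],
  ],
  claw=60,
)

```text
clock: 12.47
ee_pos: [552.3, -294.8, 244.0]
orientation: [0.0, 0.998, 0.065, 0.0]
wrist_force: [-0.5, -0.0, 0.1]
finger_gap: 64.8
gripper_force: 0.0
```

send_rows(
  plan=[
    [0,0,0,0],
    [0,0,0,0],
    [0,0,0,0],
    [0,0,0,0],
    [0,0,0,0],
  ],
  claw=120,
)

```text
clock: 12.88
ee_pos: [552.4, -294.8, 244.0]
orientation: [0.0, 0.998, 0.065, 0.0]
wrist_force: [-0.7, 0.4, 4.6]
finger_gap: 46.9
gripper_force: 61.3
```

```bash
python3 - <<'E'
from go import *
go(550.5,-292,237,7.4,grasp=False)
E
```

```text
tool shift [-1.5 -3.   7. ] rows>= 0.2 tcp [ 552.4 -294.8  244. ] xang 7.5 yaw 0.1 t 12.88
```

Gap 46.9 mm means the pads are gripping about 10 mm too high on the egg. I regrip lower.

send_rows(
  plan=[
    [0,0,0,0],
    [0,0,0,0],
    [0,0,0,0],
    [-1,0,3,0],
    [0,0,3.5,0],
  ],
  claw=70,
)

```text
clock: 13.3
ee_pos: [551.2, -295.0, 237.0]
orientation: [0.0, 0.998, 0.065, 0.0]
wrist_force: [-0.0, -0.6, 0.4]
finger_gap: 62.1
gripper_force: 0.0
```

send_rows(
  plan=[
    [0,0,0,0],
    [0,0,0,0],
    [0,0,0,0],
    [0,0,0,0],
    [0,0,0,0],
  ],
  claw=120,
)

```text
clock: 13.72
ee_pos: [551.3, -294.9, 237.1]
orientation: [-0.0, 0.998, 0.065, -0.0]
wrist_force: [-0.8, 0.6, -1.1]
finger_gap: 47.1
gripper_force: 61.6
```

send_rows(
  plan=[
    [0,0,-5,0],
    [0,0,-10,0],
    [0,0,-20,0],
    [0,0,-30,0],
    [0,0,-30,0],
  ],
)

```text
clock: 14.13
ee_pos: [551.1, -294.8, 333.7]
orientation: [-0.0, 0.998, 0.065, -0.0]
wrist_force: [-0.3, 0.9, -0.4]
finger_gap: 46.8
gripper_force: 61.7
```

send_rows(
  plan=[
    [0,0,-30,0],
    [0,0,-30,0],
    [0,0,-30,0],
    [0,0,-25,0],
    [0,0,0,0],
  ],
)

```text
clock: 14.55
ee_pos: [551.2, -294.8, 455.0]
orientation: [0.004, 0.998, 0.065, 0.005]
wrist_force: [0.6, 0.3, -0.3]
finger_gap: 46.8
gripper_force: 61.7
```

```bash
python3 - <<'E'
from go import *
go(480,-80,450,7.4,grasp=False); o=get_obs(); print(o["finger_gap"],o["gripper_force"],o["wrist_force"])
E
```

```text
tool shift [ -42.8 -222.2    2.7] rows>= 5.4 tcp [ 551.2 -294.8  455. ] xang 7.5 yaw 0.1 t 14.55
46.80939471456719 61.729182419367135 [ 0.58091541  0.29358629 -0.327402  ]
```

send_rows(
  plan=[
    [-6.1,-31.7,0,0],
    [-6.1,-31.7,0,0],
    [-6.1,-31.7,0,0],
    [-6.1,-31.7,0,0],
    [-6.1,-31.7,0,0],
  ],
)

```text
clock: 14.97
ee_pos: [499.5, -140.3, 447.5]
orientation: [0.0, 0.998, 0.065, 0.0]
wrist_force: [0.7, 0.2, -0.6]
finger_gap: 47.1
gripper_force: 61.8
```

send_rows(
  plan=[
    [-6.1,-31.7,0,0],
    [-6.1,-31.7,0,0],
    [4.2,-31.7,0,0],
    [4.2,-31.7,0,0],
    [4.2,-31.7,0,0],
  ],
)

```text
clock: 15.38
ee_pos: [479.5, 17.0, 447.9]
orientation: [0.0, 0.998, 0.065, 0.001]
wrist_force: [0.3, -0.1, -0.4]
finger_gap: 46.8
gripper_force: 61.8
```

send_rows(
  plan=[
    [4.2,-31.7,0,0],
    [4.2,-31.7,0,0],
    [0,0,0,0],
  ],
)

```text
clock: 15.63
ee_pos: [479.5, 83.7, 447.7]
orientation: [-0.001, 0.998, 0.067, 0.0]
wrist_force: [0.2, -0.2, -0.9]
finger_gap: 47.1
gripper_force: 61.9
```

```bash
python3 - <<'E'
from go import *
go(571.5,79,237,7.4); o=get_obs(); print(o["finger_gap"],o["gripper_force"])
g=o["ee_pos"]-[0,0,env.pinch_z]; print(g,proj("scene",g),proj("top",g))
b=cams.camera("scene")[...,::-1]; u,v=proj("scene",g)[0].astype(int)
a=cams.camera("top")[...,::-1]
cv2.imwrite("pics/h.png",np.hstack([cv2.resize(b[v-80:v+80,max(u-67,0):u+66],(500,600)),cv2.resize(a[160:300,240:310],(300,600))]));print(u,v)
E
```

```text
tool shift [90.4 17.1 56.1] rows>= 2.6 tcp [479.5  83.7 447.7] xang 7.7 yaw 0.3 t 15.63
47.087945152581 61.88436762895435
[479.5499014   83.70868579 293.00487014] [[294.29826942 212.30674905]] [[283.85657431 250.89520196]]
294 212
```

View pics/h.png

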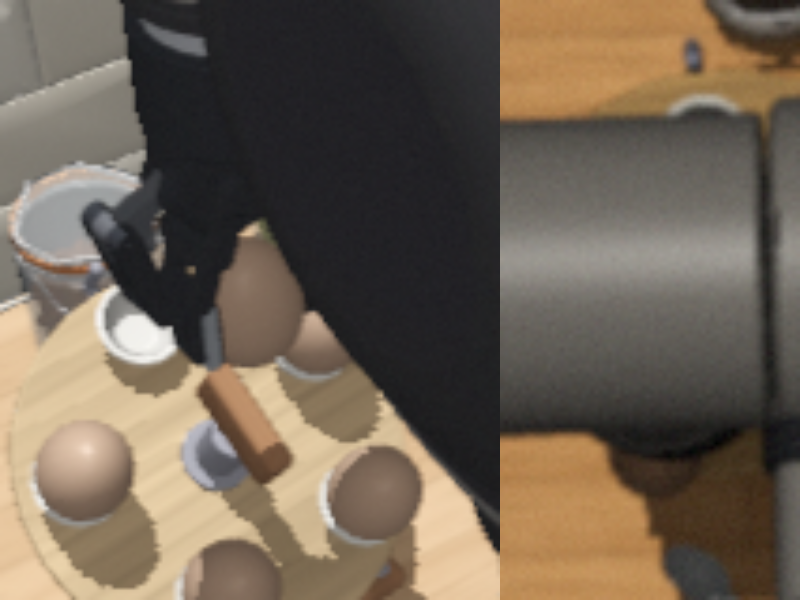

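The egg is held upright between the pads, with its lower edge at about pixel (297,230). Before inserting I measure its offset in the grip from that visible lower outline.

```bash
python3 - <<'E'
from go import *
from scipy.optimize import least_squares
im=cams.camera("scene"); lab=cv2.cvtColor(im,cv2.COLOR_RGB2LAB).astype(float); x0,y0=280,196
w=lab[y0:y0+40,x0:x0+36]; ref=lab[206:222,293:301].reshape(-1,3).mean(0); print(ref)
m=((np.linalg.norm((w-ref)*[.5,1,1],axis=2)<9)*255).astype(np.uint8)
for r in m[::2]: print("".join("#" if v else "." for v in r))
E
```

```text
[117.3125    133.8359375 140.25     ]
.............######.................
............#########...............
............###########.............
...........#############............
........#################...........
........##################..........
.......####################.........
.......####################.........
.......####################.........
........###################...###...
........###################.........
........##################..#.......
.........#################..#.......
.........###############...#........
.........#############...###########
...........######.......############
..#........##....##........#########
.....................#....#.........
.....................####...........
......................######.#######
```

The outline agrees with a grip near the egg's middle. The scene camera seems to be shifted about 4–5 mm in y against the tool, while the top camera agreed with where the gripper closed. So I cross-check the carousel position with each camera separately at known heights.

```bash
python3 - <<'E'
from car import *
from scipy.optimize import least_squares
T=[(255.5,226.6),(276.6,263.3),(319.8,257.2),(328.6,215.9)];S=[(249.6,257.8),(288.6,288.6),(326.9,263.4),(312.3,219.7)]
T0=[(265.2,207.7),(310.9,199.7),(331.5,237.2),(300.5,266.7)]; S0=[(250,233.2),(289,209.3),(326,238),(312.7,281)]
for n,E,E0,c,c0,ptr in (("top",T,T0,(288,193.8),(260.8,246.5),(285,173.3)),("scene",S,S0,(264.2,218.3),(263,282.3),(252.5,204.3))):
  for H in (41,44):
    zc=lambda p:None
    def f(q):
        r=[]
        for i in range(4):
            for E_,t in ((E[i],2*np.pi/5*(i+1)),(E0[i],q[3]-2*np.pi/5*(i+1))):
                X=pt(q,80,t,H); r.append((plane(n,E_,X[2])-X)[:2])
        for p,t in ((c,0),(c0,q[3])):
            X=pt(q,80,t,20); r.append((plane(n,p,X[2])-X)[:2])
        return np.concatenate(r)
    s=least_squares(f,[556,77,.12,1.92],loss="soft_l1",f_scale=2); q=s.x
    X=pt(q,115,0,8)
    print(n,H,q[:2].round(1),np.degrees(q[2:]).round(1),"rms",np.sqrt((s.fun**2).mean()).round(2),"home",pt(q,80,0,38).round(1),"rim res",s.fun[-4:].round(1),"ptr",(plane(n,ptr,X[2])-X)[:2].round(1))
E
```

```text
top 41 [556.9  76.2] [  7.1 110.1] rms 0.61 home [602.8  82.  184.8] rim res [-1.3 -0.2 -1.2 -0.2] ptr [4.1 0.5]
top 44 [557.8  76.3] [  7.2 110.2] rms 0.9 home [603.8  82.1 184.8] rim res [-2.3 -0.3 -2.1 -0.2] ptr [3.1 0.4]
scene 41 [554.7  79.2] [  7.3 109.5] rms 0.83 home [600.6  85.  184.8] rim res [-1.3  0.5  0.2 -0.4] ptr [ 4.3 -0.3]
scene 44 [554.2  80. ] [  7.1 109.6] rms 0.96 home [600.2  85.7 184.8] rim res [-0.9 -0.2  0.5 -1.3] ptr [ 4.6 -0.9]
```

Both cameras agree to about 3 mm. I take home_seat as about (602, 82.5, 185), leaning on the top camera, and move to 60 mm out along the cup's axis.

send_rows(
  plan=[
    [18.2,3.4,8,0],
    [18.2,3.4,10,0],
    [18.2,3.4,12,0],
    [18.2,3.4,13,0],
    [18.2,3.4,13,0],
  ],
)

```text
clock: 16.2
ee_pos: [573.8, 72.5, 390.8]
orientation: [0.0, 0.998, 0.064, 0.0]
wrist_force: [-0.6, 0.3, -0.1]
finger_gap: 47.1
gripper_force: 61.9
```

send_rows(
  plan=[
    [0,0,0,0],
    [0,0,0,0],
  ],
)

```text
clock: 16.37
ee_pos: [573.2, 72.8, 390.0]
orientation: [0.0, 0.998, 0.064, -0.001]
wrist_force: [-0.5, -0.1, -0.8]
finger_gap: 47.1
gripper_force: 61.9
```

```bash
python3 - <<'E'
from go import *
a=np.array([-.5*np.cos(.124),-.5*np.sin(.124),.866]); H=np.array([602,82.5,185.8])
o=get_obs(); print(o["joint_positions"].round(2))
for s in (30,15,8,4,0): print(s,end=" "); go(*(H+s*a),7.1)
E
```

```text
[-0.01  0.45  1.4  -0.    1.3   1.44]
30 tool shift [14.9 -6.  23.5] rows>= 0.7 tcp [573.2  72.8 390. ] xang 7.3 yaw 0.2 t 16.37
15 tool shift [22.4 -6.  36.5] rows>= 1.0 tcp [573.2  72.8 390. ] xang 7.3 yaw 0.2 t 16.37
8 tool shift [25.9 -6.  42.5] rows>= 1.2 tcp [573.2  72.8 390. ] xang 7.3 yaw 0.2 t 16.37
4 tool shift [27.9 -6.  46. ] rows>= 1.3 tcp [573.2  72.8 390. ] xang 7.3 yaw 0.2 t 16.37
0 tool shift [29.9 -6.  49.4] rows>= 1.4 tcp [573.2  72.8 390. ] xang 7.3 yaw 0.2 t 16.37
```

send_rows(
  plan=[
    [5,-3,8,-0.2],
    [5,-3,8,0],
    [5,0,7.5,0],
    [0,0,0,0],
  ],
)

```text
clock: 16.7
ee_pos: [587.0, 82.7, 365.9]
orientation: [-0.0, 0.998, 0.067, -0.001]
wrist_force: [-0.6, -0.4, -2.2]
finger_gap: 46.6
gripper_force: 61.9
```

send_rows(
  plan=[
    [3.5,0,6.5,0],
    [4,0,6.5,0],
    [0,0,0,0],
  ],
)

```text
clock: 16.95
ee_pos: [594.6, 83.4, 353.2]
orientation: [0.0, 0.998, 0.067, -0.001]
wrist_force: [-0.1, -0.5, -0.8]
finger_gap: 47.3
gripper_force: 61.9
```

send_rows(
  plan=[
    [1.7,0,3,0],
    [1.8,0,3,0],
    [0,0,0,0],
  ],
)

```text
clock: 17.2
ee_pos: [598.0, 83.8, 348.1]
orientation: [0.0, 0.998, 0.067, -0.0]
wrist_force: [0.3, 0.2, -0.3]
finger_gap: 47.0
gripper_force: 61.9
```

```bash
cat > st.py <<'E'
from go import *
a=np.array([-.5*np.cos(.124),-.5*np.sin(.124),.866]); H=np.array([602,82.5,185.8])
go(*H,7.1); o=get_obs(); print("F",o["wrist_force"].round(1),"T",o["torque"].round(2),o["finger_gap"].round(1),o["gripper_force"].round(1))
E
python3 st.py
```

```text
tool shift [3.8 1.8 7.6] rows>= 0.2 tcp [598.   83.8 348.1] xang 7.7 yaw 0.6 t 17.2Traceback (most recent call last):
  File "st.py", line 3, in <module>
    go(*H,7.1); o=get_obs(); print("F",o["wrist_force"].round(1),"T",o["torque"].round(2),o["finger_gap"].round(1),o["gripper_force"].round(1))
                                                                                          ^^^^^^^^^^^^^^^^^^^^^
AttributeError: 'float' object has no attribute 'round'
```

send_rows(
  plan=[
    [1,1.3,1.8,-0.5],
    [1,0,1.8,0],
    [0,0,0,0],
  ],
)

```text
clock: 17.45
ee_pos: [600.1, 82.7, 344.9]
orientation: [0.0, 0.997, 0.071, 0.0]
wrist_force: [-0.3, 0.4, -0.2]
finger_gap: 47.1
gripper_force: 61.9
```

```bash
sed -i 's/o\["finger_gap"\].*$/o["finger_gap"],o["gripper_force"])/' st.py; python3 st.py; python3 - <<'E'
from go import *
a=cams.camera("top")[...,::-1];b=cams.camera("scene")[...,::-1]
cv2.imwrite("pics/i.png",np.hstack([cv2.resize(b[160:290,200:330],(500,500)),cv2.resize(a[150:280,250:325],(288,500))]))
E
```

```text
tool shift [1.9 0.5 4.4] rows>= 0.1 tcp [600.1  82.7 344.9] xang 8.2 yaw 1.1 t 17.45
F [-0.3  0.4 -0.2] T [ 0.01 -0.08  0.01] 47.05895658222457 61.94847570732236
```

View pics/i.png

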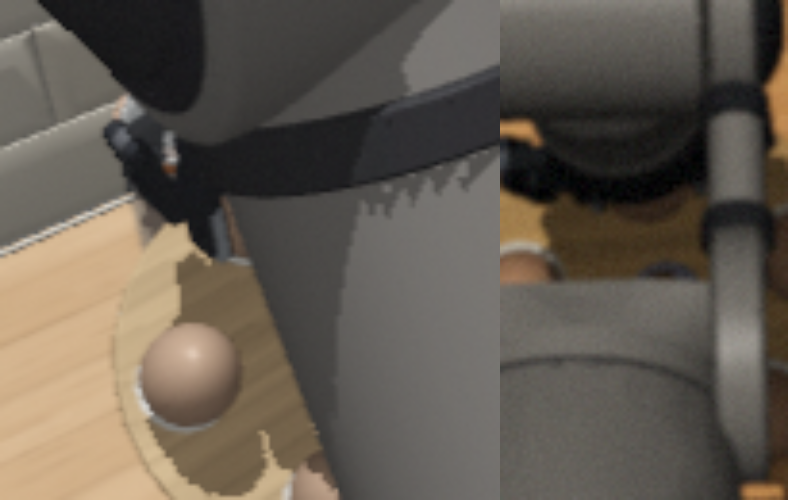

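The arm hides the cup. The neighbouring egg at (249,256) shows the turret is still home. I continue in small steps, watching the force.

send_rows(
  plan=[
    [0.6,0,1.2,0.8],
    [0,0,0,0],
  ],
)

```text
clock: 17.72
ee_pos: [600.7, 82.9, 344.2]
orientation: [0.0, 0.998, 0.064, 0.001]
wrist_force: [-0.0, 0.5, 1.6]
finger_gap: 46.9
gripper_force: 62.1
```

send_rows(
  plan=[
    [0.6,0,1.2,0],
    [0,0,0,0],
  ],
)

```text
clock: 17.88
ee_pos: [601.2, 83.0, 343.7]
orientation: [0.0, 0.998, 0.064, 0.001]
wrist_force: [-0.2, 0.1, 4.7]
finger_gap: 47.1
gripper_force: 62.5
```

send_rows(
  plan=[
    [0.6,0.3,1.2,0],
    [0,0,0,0],
  ],
)

```text
clock: 18.05
ee_pos: [601.5, 82.9, 343.5]
orientation: [0.0, 0.998, 0.064, 0.001]
wrist_force: [-5.3, -0.1, 12.4]
finger_gap: 47.0
gripper_force: 63.1
```

```bash
python3 st.py
```

```text
tool shift [0.4 0.5 3. ] rows>= 0.1 tcp [601.5  82.9 343.5] xang 7.4 yaw 0.3 t 18.05
F [-5.3 -0.1 12.4] T [ 0.04  0.87 -0.06] 47.011338512116154 63.132182070985436
```

Contact at about 12 N, with force components that match the egg resting on both sides of the rim. So it is lodged in the cup, still upright, while the fingers hold it. The cup cannot tilt a nearly round egg by itself, so the plan is:

1. Release the egg and rise clear.
2. Turn the gripper 90° so the fingers stand in front of and behind the egg.
3. Tip the egg's upper end forward into line with the cup.

send_rows(
  plan=[
    [0,0,0,0],
    [0,0,0,0],
    [0,0,0,0],
  ],
  claw=105,
)

```text
clock: 18.3
ee_pos: [601.8, 82.7, 341.2]
orientation: [0.0, 0.998, 0.064, -0.0]
wrist_force: [-0.3, 0.2, 0.7]
finger_gap: 50.5
gripper_force: 0.0
```

send_rows(
  plan=[
    [0,0,0,0],
    [0,0,0,0],
    [0,0,0,0],
  ],
  claw=70,
)

```text
clock: 18.55
ee_pos: [601.8, 82.7, 341.2]
orientation: [0.0, 0.998, 0.064, -0.0]
wrist_force: [-0.6, 0.3, -0.8]
finger_gap: 62.2
gripper_force: 0.0
```

send_rows(
  plan=[
    [0,0,-5,0],
    [0,0,-12,0],
    [0,0,-20,0],
    [0,0,-20,0],
    [0,0,-18,0],
  ],
)

```text
clock: 18.97
ee_pos: [601.8, 82.8, 417.9]
orientation: [0.0, 0.998, 0.064, 0.0]
wrist_force: [0.3, 0.1, 1.1]
finger_gap: 61.7
gripper_force: 0.0
```

send_rows(
  plan=[
    [0,0,0,-7],
    [0,0,0,-7],
    [0,0,0,-7],
    [0,0,0,-7],
    [0,0,0,-7],
  ],
)

```text
clock: 19.38
ee_pos: [601.8, 82.7, 416.9]
orientation: [0.0, 0.931, 0.364, 0.0]
wrist_force: [0.3, 1.0, 0.5]
finger_gap: 61.9
gripper_force: 0.0
```

send_rows(
  plan=[
    [0,0,0,-7],
    [0,0,0,-7],
    [0,0,0,-7],
    [0,0,0,-7],
    [0,0,0,-7],
  ],
)

```text
clock: 19.8
ee_pos: [601.8, 82.8, 416.8]
orientation: [0.0, 0.779, 0.627, 0.0]
wrist_force: [0.2, -0.2, -0.9]
finger_gap: 62.2
gripper_force: 0.0
```

send_rows(
  plan=[
    [0,0,0,-7],
    [0,0,0,-7],
    [0,0,0,-6],
    [0,0,0,0],
  ],
)

```text
clock: 20.13
ee_pos: [601.8, 82.8, 416.8]
orientation: [0.0, 0.659, 0.752, 0.0]
wrist_force: [0.7, 0.7, -0.3]
finger_gap: 61.9
gripper_force: 0.0
```

```bash
python3 st.py; python3 - <<'E'
from go import *
im=cams.camera("scene"); lab=cv2.cvtColor(im,cv2.COLOR_RGB2LAB).astype(float)
for n in ("scene",): print(proj(n,[[602,82.5,185],[602,82.5,220]]).round(1))
w=lab[180:235,235:300]; m=np.hypot(w[...,1]-134.3,w[...,2]-141.5)<4
wh=(np.hypot(w[...,1]-128,w[...,2]-128)<5)&(w[...,0]>150)
for r,q in zip(m[::2],wh[::2]): print("".join("#" if v else ("o" if z else ".") for v,z in zip(r,q)))
E
```

```text
tool shift [-0.3  0.2 76.3] rows>= 1.8 tcp [601.8  82.8 416.8] xang 97.6 yaw 90.5 t 20.13
F [ 0.7  0.7 -0.3] T [-0.04  0.04  0.04] 61.8937577419871 0.0
[[266.7 213.8]
 [264.6 200.9]]
.................................................................
.................................................................
..ooo............................................................
ooo..............................................................
.....ooo.........................................................
......ooo........................................................
......oooooo.....................................................
.......oooooooo..................................................
......ooooooo.ooo................................................
ooo....oooo......oo..............................................
..ooooo.oooooooooooooo...........................................
..............#......#####.......................................
....................######.......................................
....................#######................................
[... 230 characters left out ...]
#######.................................
#................#o################..............................
.#.....#..........o.###############..............................
.#...................###############.............................
..#.#..................#############.............................
........................#.##########.............................
.............................###.................................
........................#..........##.#..........................
.............####............#..#................................
.........................#..##.#...##............................
................#.....#...#.....#......#.........................
```

The egg is in the cup. I lower the open fork around its upper part (fingers front and back), narrow it, then shift it forward. Tool -y is now towards the front.

send_rows(
  plan=[
    [0,0,10,0],
    [0,0,12,0],
    [0,0,12,0],
    [0,0,7,0],
    [0,0,0,0],
  ],
  claw=100,
)

```text
clock: 20.6
ee_pos: [601.4, 82.7, 373.2]
orientation: [-0.001, 0.661, 0.75, -0.001]
wrist_force: [0.2, 0.7, 0.1]
finger_gap: 51.8
gripper_force: 0.0
```

send_rows(
  plan=[
    [0,0,0,0],
    [0,0,0,0],
    [0,0,0,0],
  ],
  claw=128,
)

```text
clock: 20.85
ee_pos: [601.9, 82.8, 376.2]
orientation: [0.001, 0.66, 0.751, 0.0]
wrist_force: [0.2, -0.0, 0.1]
finger_gap: 42.6
gripper_force: 0.1
```

send_rows(
  plan=[
    [0,-2,0,0],
    [0,-2,0,0],
    [0,-2,0,0],
    [0,0,0,0],
  ],
)

```text
clock: 21.18
ee_pos: [596.3, 82.0, 377.9]
orientation: [0.002, 0.66, 0.751, 0.002]
wrist_force: [3.5, -0.4, 5.9]
finger_gap: 42.3
gripper_force: 3.1
```

send_rows(
  plan=[
    [0,-1,0,0],
    [0,-1,0,0],
    [0,0,0,0],
  ],
)

```text
clock: 21.43
ee_pos: [594.6, 81.7, 378.4]
orientation: [0.003, 0.66, 0.751, 0.003]
wrist_force: [4.4, 1.3, 8.3]
finger_gap: 42.4
gripper_force: 4.0
```

```bash
python3 st.py; python3 - <<'E'
from go import *
im=cams.camera("scene"); lab=cv2.cvtColor(im,cv2.COLOR_RGB2LAB).astype(float)
w=lab[180:235,235:300]; m=np.hypot(w[...,1]-134.3,w[...,2]-141.5)<4
for r in m[::2]: print("".join("#" if v else "." for v in r))
E
```

```text
tool shift [-0.2  7.1 37.9] rows>= 0.9 tcp [594.6  81.7 378.4] xang 97.3 yaw 90.2 t 21.43
F [4.4 1.3 8.3] T [ 0.18 -0.85 -0.03] 42.394615286667275 3.9544497756287456
.................................................................
.................................................................
.................................................................
.................................................................
.................................................................
.................................................................
.................................................................
.................................................................
.................................................................
.................................................................
.................................................................
..............#....#.............................................
.................................................................
......................##.........................................
..........
[... 213 characters left out ...]
#######.................................
#...................#############................................
.#.....#.............############................................
.#....................############...............................
..#.#..................############..............................
........................#.#########..............................
.....................#.....###....#..............................
......................#.#..........##............................
......................#......#....#.#............................
..................#......#............#..........................
.......................#...#.....#.....#.........................
```

send_rows(
  plan=[
    [0,0,-10,0],
    [0,0,-20,0],
    [0,0,-30,0],
    [0,0,-30,0],
    [0,0,0,0],
  ],
)

```text
clock: 21.9
ee_pos: [593.6, 81.8, 472.4]
orientation: [0.004, 0.66, 0.751, 0.003]
wrist_force: [0.6, 0.3, 1.0]
finger_gap: 42.4
gripper_force: 0.0
```

send_rows(
  plan=[
    [-25,-30,0,0],
    [-25,-30,0,0],
    [-25,-30,0,0],
    [-25,-30,0,0],
    [-35,-10,0,0],
  ],
)

```text
clock: 22.32
ee_pos: [478.6, -68.5, 466.0]
orientation: [-0.001, 0.66, 0.752, -0.0]
wrist_force: [1.7, -0.4, -0.3]
finger_gap: 42.3
gripper_force: 0.0
```

send_rows(
  plan=[
    [-35,-10,0,0],
    [-35,-10,0,0],
    [-35,-10,0,0],
    [-35,-10,0,0],
    [-35,-10,0,0],
  ],
)

```text
clock: 22.73
ee_pos: [454.0, -250.2, 465.8]
orientation: [-0.0, 0.66, 0.751, -0.0]
wrist_force: [1.6, -0.2, 0.1]
finger_gap: 42.6
gripper_force: 0.0
```

send_rows(
  plan=[
    [-35,-10,0,0],
    [-35,-10,0,0],
    [-35,-10,0,0],
    [0,0,0,0],
  ],
)

```text
clock: 23.07
ee_pos: [436.9, -361.9, 464.7]
orientation: [-0.0, 0.662, 0.749, -0.001]
wrist_force: [-1.3, 1.1, -0.1]
finger_gap: 42.2
gripper_force: 0.0
```

```bash
python3 - <<'E'
from go import *
a=cams.camera("top")[...,::-1];b=cams.camera("scene")[...,::-1]
cv2.imwrite("pics/top3.png",a); cv2.imwrite("pics/scene3.png",b)
f=lambda i,s:cv2.resize(i,s,interpolation=cv2.INTER_CUBIC)
cv2.imwrite("pics/crop3.png",np.hstack([f(a[165:265,240:340],(400,400)),f(b[190:290,235:335],(400,400))]))
E
```

```text
(no output)
```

View pics/crop3.png

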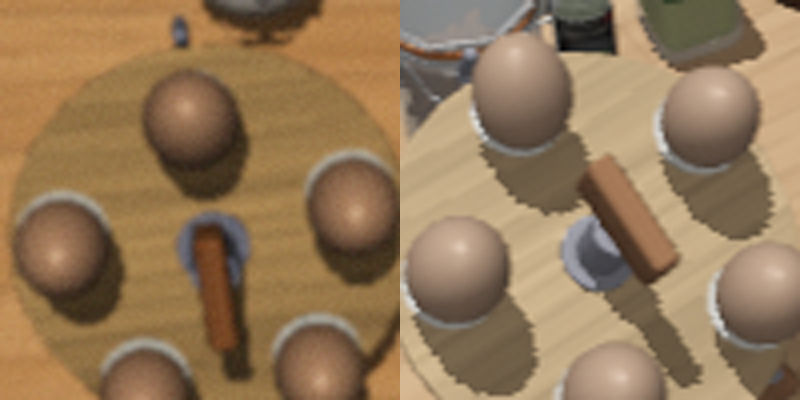

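The egg is in the cup with the turret home (cup and egg at (287,194) in top), but it still stands vertical: in the scene view it looks elongated, while its neighbours look round. The push from behind only rocked it and it rolled back.

So I will take it high up by its sides, where it can pivot between the pads, and carry its upper part forward while keeping it pressed into the cup.

```bash
python3 - <<'E'
from go import *
go(500,60,465,7.2,grasp=False); print(get_obs()["joint_positions"].round(2))
for z in (186,190): print(plane("top",(287.5,194.5),z))
# silhouette of egg in scene3 : contour ellipse vs neighbours
E
```

```text
tool shift [406.6 113.9   0.5] rows>= 10.1 tcp [ 438.1 -357.7  465. ] xang 97.2 yaw 90.0 t 23.17
[-0.82  0.38  1.3   0.    1.46 -0.95]
[605.15642273  82.8959237  186.        ]
[604.24653051  82.64037663 190.        ]
```

send_rows(
  plan=[
    [36,9,0,0],
    [36,9,0,0],
    [36,9,0,0],
    [36,9,0,0],
    [36,9,0,0],
  ],
  claw=70,
)

```text
clock: 23.58
ee_pos: [459.7, -169.2, 465.8]
orientation: [-0.0, 0.66, 0.751, 0.0]
wrist_force: [0.7, 0.1, 0.7]
finger_gap: 62.2
gripper_force: 0.0
```

send_rows(
  plan=[
    [36,9,0,0],
    [36,9,0,0],
    [36,9,0,0],
    [36,9,0,0],
    [36,9,0,0],
  ],
)

```text
clock: 24.0
ee_pos: [480.6, 15.1, 466.0]
orientation: [-0.0, 0.66, 0.752, 0.0]
wrist_force: [0.6, 0.1, 0.3]
finger_gap: 61.9
gripper_force: 0.0
```

send_rows(
  plan=[
    [36,9,0,0],
    [0,0,0,7],
    [0,0,0,7],
    [0,0,0,7],
    [0,0,0,7],
  ],
)

```text
clock: 24.42
ee_pos: [485.0, 50.6, 465.8]
orientation: [-0.0, 0.823, 0.568, -0.0]
wrist_force: [-0.3, 0.4, 1.3]
finger_gap: 61.6
gripper_force: 0.0
```

send_rows(
  plan=[
    [0,0,0,7],
    [0,0,0,7],
    [0,0,0,7],
    [0,0,0,7],
    [0,0,0,7],
  ],
)

```text
clock: 24.83
ee_pos: [485.1, 50.1, 465.8]
orientation: [-0.0, 0.956, 0.293, -0.0]
wrist_force: [-0.5, 0.4, 0.4]
finger_gap: 62.0
gripper_force: 0.0
```

send_rows(
  plan=[
    [0,0,0,7],
    [0,0,0,7],
    [0,0,0,7],
    [0,0,0,6],
    [0,0,0,0],
  ],
)

```text
clock: 25.25
ee_pos: [485.2, 49.9, 465.8]
orientation: [-0.0, 0.998, 0.063, -0.0]
wrist_force: [0.2, 0.2, 0.1]
finger_gap: 62.0
gripper_force: 0.0
```

```bash
python3 - <<'E'
from go import *
go(602.5,82.5,425,7.2,grasp=False); go(602.5,82.5,358,7.2,grasp=False)
E
```

```text
tool shift [120.5 -17.5  40.8] rows>= 3.1 tcp [485.2  49.9 465.8] xang 7.3 yaw 0.1 t 25.25
tool shift [120.5 -17.5 107.8] rows>= 3.9 tcp [485.2  49.9 465.8] xang 7.3 yaw 0.1 t 25.25
```

send_rows(
  plan=[
    [30,-4.4,10,0],
    [30,-4.4,10,0],
    [30,-4.4,10,0],
    [30.5,-4.4,11,0],
    [0,0,0,0],
  ],
)

```text
clock: 25.67
ee_pos: [606.2, 83.6, 420.1]
orientation: [-0.0, 0.998, 0.067, -0.002]
wrist_force: [-1.7, 0.0, 0.0]
finger_gap: 62.0
gripper_force: 0.0
```

send_rows(
  plan=[
    [0,0,20,0],
    [0,0,20,0],
    [0,0,15,0],
    [0,0,11,0],
    [0,0,0,0],
  ],
)

```text
clock: 26.08
ee_pos: [602.4, 82.2, 356.4]
orientation: [-0.0, 0.998, 0.066, -0.002]
wrist_force: [-1.5, 0.2, 0.4]
finger_gap: 61.9
gripper_force: 0.0
```

send_rows(
  plan=[
    [0,0,0,0],
    [0,0,0,0],
    [0,0,0,0],
  ],
  claw=108,
)

```text
clock: 26.33
ee_pos: [603.4, 81.9, 359.9]
orientation: [-0.0, 0.998, 0.065, 0.001]
wrist_force: [-0.5, 1.3, 1.3]
finger_gap: 49.2
gripper_force: 0.8
```

send_rows(
  plan=[
    [0,0,0,0],
    [0,0,0,0],
  ],
  claw=114,
)

```text
clock: 26.5
ee_pos: [603.5, 81.9, 359.9]
orientation: [-0.0, 0.998, 0.064, 0.001]
wrist_force: [-1.7, 3.1, 5.6]
finger_gap: 47.6
gripper_force: 10.5
```

send_rows(
  plan=[
    [0,0,0,0],
    [0,0,0,0],
  ],
  claw=119,
)

```text
clock: 26.67
ee_pos: [603.5, 81.9, 360.1]
orientation: [-0.0, 0.998, 0.064, 0.001]
wrist_force: [-2.7, 3.2, 7.0]
finger_gap: 46.3
gripper_force: 33.8
```

send_rows(
  plan=[
    [0,0,0,0],
    [0,0,0,0],
  ],
  claw=124,
)

```text
clock: 26.83
ee_pos: [603.5, 81.9, 360.3]
orientation: [-0.0, 0.998, 0.064, 0.001]
wrist_force: [-2.0, 3.4, 7.4]
finger_gap: 45.2
gripper_force: 60.0
```

The pads first touch at about a 49 mm gap, so their lower edge is about 7 mm above the egg's middle, and the grip force rises gradually with closure. I move the grip higher with only a light squeeze, then carry it forward in an arc.

send_rows(
  plan=[
    [0,0,0,0],
    [0,0,0,0],
    [-1,-0.5,-4,0],
    [0,0,-3,0],
    [0,0,0,0],
  ],
  claw=98,
)

```text
clock: 27.25
ee_pos: [602.6, 81.8, 366.2]
orientation: [0.0, 0.998, 0.064, 0.001]
wrist_force: [0.2, 0.3, -0.3]
finger_gap: 52.7
gripper_force: 0.0
```

send_rows(
  plan=[
    [0,0,0,0],
    [0,0,0,0],
    [0,0,0,0],
  ],
  claw=114,
)

```text
clock: 27.5
ee_pos: [602.4, 82.0, 365.5]
orientation: [-0.0, 0.998, 0.064, 0.0]
wrist_force: [0.7, 1.0, 0.8]
finger_gap: 47.1
gripper_force: 0.8
```

send_rows(
  plan=[
    [0,0,0,0],
    [0,0,0,0],
  ],
  claw=118,
)

```text
clock: 27.67
ee_pos: [602.4, 82.1, 365.6]
orientation: [-0.0, 0.998, 0.064, 0.0]
wrist_force: [-0.4, 2.2, 1.8]
finger_gap: 45.9
gripper_force: 10.2
```

send_rows(
  plan=[
    [0,0,0,0],
    [0,0,0,0],
  ],
  claw=121,
)

```text
clock: 27.83
ee_pos: [602.4, 82.1, 365.8]
orientation: [-0.0, 0.998, 0.064, 0.0]
wrist_force: [0.3, 1.6, 3.8]
finger_gap: 45.1
gripper_force: 22.8
```

send_rows(
  plan=[
    [-1,0,0.1,0],
    [-1,0,0.2,0],
    [0,0,0,0],
  ],
)

```text
clock: 28.08
ee_pos: [600.7, 81.8, 366.0]
orientation: [-0.0, 0.998, 0.064, 0.001]
wrist_force: [2.1, 2.7, 3.9]
finger_gap: 45.4
gripper_force: 22.9
```

send_rows(
  plan=[
    [-1,0,0.3,0],
    [-1,0,0.4,0],
    [0,0,0,0],
  ],
)

```text
clock: 28.33
ee_pos: [599.0, 81.6, 366.1]
orientation: [-0.0, 0.998, 0.064, 0.003]
wrist_force: [1.8, 2.7, 8.1]
finger_gap: 45.4
gripper_force: 23.3
```

send_rows(
  plan=[
    [-1,0,0.4,0],
    [-1,0,0.5,0],
    [0,0,0,0],
  ],
)

```text
clock: 28.58
ee_pos: [597.3, 81.4, 366.1]
orientation: [-0.0, 0.998, 0.064, 0.004]
wrist_force: [2.6, 4.7, 10.2]
finger_gap: 45.3
gripper_force: 23.9
```

```bash
python3 st.py; python3 - <<'E'
from go import *
im=cams.camera("scene"); lab=cv2.cvtColor(im,cv2.COLOR_RGB2LAB).astype(float)
w=lab[190:235,240:290]; m=np.hypot(w[...,1]-134.3,w[...,2]-141.5)<4
b=lab[190:235,240:290,0]<70
for r,q in zip(m[::2],b[::2]): print("".join("#" if v else ("'" if z else ".") for v,z in zip(r,q)))
E
```

```text
tool shift [ 4.6 -0.5 25.6] rows>= 0.6 tcp [597.3  81.4 366.1] xang 7.4 yaw 0.3 t 28.58
F [ 2.6  4.7 10.2] T [ 0.75 -0.69 -0.  ] 45.28105532247078 23.8824383958854
''...'''''''''''''.'''''''..''''''''''''''........
''....'''''''''''''''''''''''''''''''''...........
'.....'''''''''''''''''''''''''''''......'''''''''
''....''''''''''''''''''''''''''''''''''''''''''''
''''.'''''''''''''''''''''''''''''''''''''''''''''
''''''''''''''''''''''''''''''''''''''''''''''''''
''''''''''''''''''''''''''''''''''''''''''''''''''
''''''''''''''''''''''''''''''''''''''''''''''''''
''''''''''''''''''''''''''''''''''''''''''''''''''
..'''''''''''''...''''''''''''''''''''''''''''''''
....''..'''''''.....#.''''''''''''''''''''''''''''
........'''''''....'###..'''''''''''''''''''''''''
......#...''''''...'#####.''......................
............''''.....####.''......................
..#...........''....'#####.'''....................
...................########.'''...................
..................#########..'''..................
....................#.######.'''..................
.......................##....''''.................
...................##..........'''................
.........###.....#.............'''................
........#...........#........#..''''..............
...............................#.'''..............
```

send_rows(
  plan=[
    [-1,0.5,0,0],
    [-1,0,0,0],
    [-1,0,0.3,0],
    [0,0,0,0],
  ],
)

```text
clock: 28.97
ee_pos: [594.5, 80.7, 366.3]
orientation: [-0.0, 0.998, 0.064, 0.004]
wrist_force: [2.8, 4.6, 13.1]
finger_gap: 45.3
gripper_force: 24.2
```

send_rows(
  plan=[
    [0,0,0,0],
    [0,0,0,0],
    [0,0,0,0],
  ],
  claw=105,
)

```text
clock: 29.22
ee_pos: [593.3, 80.0, 362.5]
orientation: [0.0, 0.998, 0.064, -0.001]
wrist_force: [0.3, 0.3, -0.1]
finger_gap: 50.1
gripper_force: 0.2
```

send_rows(
  plan=[
    [0,0,0,0],
    [0,0,0,0],
    [0,0,0,0],
  ],
  claw=70,
)

```text
clock: 29.47
ee_pos: [593.5, 80.1, 362.8]
orientation: [0.0, 0.998, 0.064, -0.001]
wrist_force: [-0.1, -0.6, 0.5]
finger_gap: 62.0
gripper_force: 0.0
```

send_rows(
  plan=[
    [0,0,-10,0],
    [0,0,-20,0],
    [0,0,-30,0],
    [0,0,-30,0],
    [0,0,0,0],
  ],
)

```text
clock: 29.88
ee_pos: [593.8, 80.3, 460.7]
orientation: [0.0, 0.998, 0.064, 0.006]
wrist_force: [0.6, -1.0, 0.7]
finger_gap: 61.8
gripper_force: 0.0
```

send_rows(
  plan=[
    [-30,25,0,0],
    [-30,25,0,0],
    [-30,25,0,0],
    [-30,25,0,0],
    [-10,35,0,0],
  ],
)

```text
clock: 30.3
ee_pos: [478.6, -70.0, 454.3]
orientation: [-0.0, 0.998, 0.065, -0.0]
wrist_force: [2.1, 0.4, 0.3]
finger_gap: 62.2
gripper_force: 0.0
```

send_rows(
  plan=[
    [-10,35,0,0],
    [-10,35,0,0],
    [-10,35,0,0],
    [-10,35,0,0],
    [-10,35,0,0],
  ],
)

```text
clock: 30.72
ee_pos: [454.0, -251.9, 454.2]
orientation: [0.0, 0.998, 0.064, 0.0]
wrist_force: [0.3, 0.6, -0.6]
finger_gap: 62.0
gripper_force: 0.0
```

```bash
cat > sil.py <<'E'
from go import *
def mask(im,n,cx,cy,r):
    lab=cv2.cvtColor(im,cv2.COLOR_BGR2LAB).astype(float); ref=(134.3,141.5) if n=="scene" else (139,150)
    w=lab[cy-r:cy+r,cx-r:cx+r]; return np.hypot(w[...,1]-ref[0],w[...,2]-ref[1])<(5 if n=="scene" else 4)
def show(im,n,cx,cy,r):
    m=mask(im,n,cx,cy,r)
    for x in m: print("".join("#" if v else "." for v in x))
E
python3 - <<'E'
from sil import *
b=np.ascontiguousarray(cams.camera("scene")[...,::-1]); a=np.ascontiguousarray(cams.camera("top")[...,::-1]); cv2.imwrite("pics/scene4.png",b); cv2.imwrite("pics/top4.png",a)
o=cv2.imread("pics/scene3.png")
for im in (o,b):
    lab=cv2.cvtColor(im,cv2.COLOR_BGR2LAB).astype(float)
    m=((np.hypot(lab[...,1]-134.3,lab[...,2]-141.5)<5)*255).astype(np.uint8)
    for nm,(u,v) in {"mine":(265,212),"left":(249,257),"right":(312,219)}.items():
        w=np.zeros_like(m); cv2.circle(w,(u,v),20,255,-1); k=cv2.morphologyEx(m&w,cv2.MORPH_OPEN,np.ones((3,3)))
        c=max(cv2.findContours(k,0,2)[0],key=cv2.contourArea); print(nm,np.round(cv2.fitEllipse(cv2.convexHull(c))[0],1),np.round(cv2.fitEllipse(cv2.convexHull(c))[1:][0],1),round(cv2.fitEllipse(cv2.convexHull(c))[2]),cv2.boundingRect(c))
show(b,"scene",265,213,20)
E
```

```text
mine [265.8 215.7] [27.4 37.2] 171 (253, 198, 27, 34)
left [250.2 260.8] [28. 35.] 167 (237, 244, 28, 33)
right [313.  220.5] [25.7 44. ] 2 (301, 201, 24, 38)
mine [265.8 215.8] [27.  37.2] 171 (253, 198, 27, 34)
left [250.2 261. ] [29.1 34.8] 171 (237, 244, 28, 33)
right [313.2 220.5] [26.2 42.4] 2 (301, 201, 24, 38)
...........................#............
.....................##..#..............
........................................
.........................#..............
....................#....#..#...........
.................#########..#...........
..............############..#...........
.............##############.#...........
............#################...........
....#....#.##################...........
..........####################..........
..........####################..........
.........######################.........
.........#######################........
.........#######################........
........########################........
........#########################.......
........#########################.......
.....#..#########################.......
.
[... 159 characters left out ...]
...
.......#.########################.......
.........########################.......
.........#######################........
.......#..######################........
...........#####################........
...........#####################........
........#...####################........
.........#...################.####......
..............##############..#####.....
..........#.....##########...######.....
..........##......###..#....########....
...........###.............#########....
............###..........############...
...........##########################...
............#########################...
............#####################.##....
..............#######################...
```

The egg is unchanged and still vertical. It rolls over the front rim instead of turning in the cup, then rolls back. The better way is to tilt it in the grip first:

1. Pick it up high by the sides.
2. Roll its blunt end on a free patch of worktop by moving the tool backwards, towards the base (stand −x), under a light grip.
3. Insert it already tilted.

First I fetch it.

```bash
python3 - <<'E'
from go import *
go(500,60,454,7.2,grasp=False); go(602.5,83,425,7.2,grasp=False)
E
```

```text
tool shift [  84.6 -306.5   -1.2] rows>= 7.6 tcp [ 453.7 -254.6  453.5] xang 7.1 yaw -0.1 t 30.82
tool shift [ 189.1 -316.8   27.8] rows>= 8.9 tcp [ 453.7 -254.6  453.5] xang 7.1 yaw -0.1 t 30.82
```

send_rows(
  plan=[
    [9.4,-34,0,0],
    [9.4,-34,0,0],
    [9.4,-34,0,0],
    [9.4,-34,0,0],
    [9.4,-34,0,0],
  ],
)

```text
clock: 31.23
ee_pos: [479.3, -73.5, 453.9]
orientation: [0.0, 0.998, 0.064, 0.0]
wrist_force: [1.0, 1.1, -0.1]
finger_gap: 62.1
gripper_force: 0.0
```

send_rows(
  plan=[
    [9.4,-34,0,0],
    [9.4,-34,0,0],
    [9.4,-34,0,0],
    [9.4,-34,0,0],
    [26,-2.6,7,0],
  ],
)

```text
clock: 31.65
ee_pos: [522.7, 75.5, 448.8]
orientation: [-0.001, 0.998, 0.067, 0.001]
wrist_force: [1.7, -0.2, 0.9]
finger_gap: 61.9
gripper_force: 0.0
```

send_rows(
  plan=[
    [26,-2.6,7,0],
    [26,-2.6,7,0],
    [26.5,-3,7,0],
    [0,0,0,0],
    [0,0,0,0],
  ],
)

```text
clock: 32.07
ee_pos: [602.0, 89.1, 424.3]
orientation: [-0.0, 0.998, 0.065, -0.001]
wrist_force: [-0.9, -0.1, -0.7]
finger_gap: 62.2
gripper_force: 0.0
```

```bash
python3 - <<'E'
from go import *
go(602.5,83,363,7.2,grasp=False)
E
```

```text
tool shift [-0.1  6.1 61.3] rows>= 1.5 tcp [602.   89.1 424.3] xang 7.4 yaw 0.2 t 32.07
```

send_rows(
  plan=[
    [0,6.1,10,0],
    [0,0,20,0],
    [0,0,18,0],
    [0,0,13,0],
    [0,0,0,0],
  ],
)

```text
clock: 32.48
ee_pos: [600.9, 81.5, 361.8]
orientation: [-0.0, 0.998, 0.064, -0.003]
wrist_force: [-0.4, -0.7, -0.5]
finger_gap: 62.0
gripper_force: 0.0
```

send_rows(
  plan=[
    [0,0,0,0],
    [0,0,0,0],
    [0,0,0,0],
    [0,0,0,0],
  ],
  claw=122,
)

```text
clock: 32.82
ee_pos: [602.2, 82.2, 365.6]
orientation: [0.0, 0.998, 0.064, 0.001]
wrist_force: [-3.0, 0.8, 3.3]
finger_gap: 45.0
gripper_force: 28.6
```

send_rows(
  plan=[
    [-2,0,-4,0],
    [-5,0,-9,0],
    [-8,0,-14,0],
    [-10,0,-18,0],
    [0,0,0,0],
  ],
)

```text
clock: 33.23
ee_pos: [577.0, 78.8, 413.7]
orientation: [0.0, 0.998, 0.064, 0.003]
wrist_force: [1.5, 0.2, -0.2]
finger_gap: 45.5
gripper_force: 28.1
```

```bash
python3 - <<'E'
from go import *
go(490,-110,430,7.2,grasp=False); go(440,-110,300,7.2,grasp=False)
for p in ((404,190),(396,320),(449,287),(300,305)): print(plane("top",p,0).round())
E
```

```text
tool shift [-110.3  176.2  -16.8] rows>= 5.0 tcp [577.   78.8 413.7] xang 7.4 yaw 0.2 t 33.23
tool shift [-160.8  169.6  112.9] rows>= 6.2 tcp [577.   78.8 413.7] xang 7.4 yaw 0.2 t 33.23
[ 653. -188.    0.]
[ 343. -155.    0.]
[ 417. -284.    0.]
[382.  69.   0.]
```

send_rows(
  plan=[
    [-12.6,28.5,-5,0],
    [-12.6,28.5,-5,0],
    [-12.6,28.5,0,0],
    [-12.6,28.5,0,0],
    [-12.6,28.5,0,0],
  ],
)

```text
clock: 33.65
ee_pos: [532.9, -71.7, 419.4]
orientation: [0.0, 0.998, 0.064, 0.0]
wrist_force: [0.5, -0.0, -0.8]
finger_gap: 45.1
gripper_force: 28.1
```

send_rows(
  plan=[
    [-12.6,28.5,0,0],
    [-12.6,28.5,10,0],
    [0,0,40,0],
    [0,0,40,0],
    [0,0,40,0],
  ],
)

```text
clock: 34.07
ee_pos: [515.5, -131.1, 288.5]
orientation: [0.001, 0.998, 0.063, 0.001]
wrist_force: [-0.0, 0.4, -0.7]
finger_gap: 44.9
gripper_force: 28.1
```

send_rows(
  plan=[
    [0,0,40,0],
    [0,0,20,0],
    [0,0,0,0],
  ],
)

```text
clock: 34.32
ee_pos: [514.2, -129.8, 224.7]
orientation: [-0.002, 0.998, 0.064, -0.004]
wrist_force: [0.2, 0.5, -0.5]
finger_gap: 45.2
gripper_force: 28.2
```

```bash
python3 - <<'E'
from sil import *
go(510,-130,212,7.2,grasp=False); o=get_obs(); print(o["finger_gap"],o["gripper_force"])
p=o["ee_pos"]-[0,0,180]; print(proj("scene",p)); u,v=proj("scene",p)[0].astype(int)
b=np.ascontiguousarray(cams.camera("scene")[...,::-1]); show(b,"scene",u,v,25)
E
```

```text
tool shift [-4.1 -0.3 12.7] rows>= 0.3 tcp [ 514.2 -129.8  224.7] xang 7.3 yaw 0.1 t 34.32
45.19580830745416 28.167175306170975
[[375.68960085 243.26398103]]
..................................................
..................................................
..................................................
..................................................
..................................................
..................................................
..................................................
..................................................
..................................................
..................................................
..................................................
..................................................
..................................................
..................................................
..................................................
..................................................
..................................................
..................................................
........................
[... 907 characters left out ...]
.....................................
..................................................
..................................................
..................................................
..................................................
..................................................
..................................................
..................................................
..................................................
..................................................
..................................................
..................................................
..................................................
..................................................
```

send_rows(
  plan=[
    [0,0,5,0],
    [0,0,4,0],
    [0,0,0,0],
  ],
)

```text
clock: 34.62
ee_pos: [516.1, -130.4, 221.2]
orientation: [0.001, 0.998, 0.064, 0.001]
wrist_force: [-0.3, 0.6, -1.0]
finger_gap: 45.2
gripper_force: 28.2
```

send_rows(
  plan=[
    [0,0,2,0],
    [0,0,0,0],
  ],
)

```text
clock: 34.78
ee_pos: [515.9, -130.3, 219.0]
orientation: [0.0, 0.998, 0.064, 0.001]
wrist_force: [0.1, 0.7, -1.0]
finger_gap: 44.8
gripper_force: 28.2
```

send_rows(
  plan=[
    [0,0,2,0],
    [0,0,0,0],
  ],
)

```text
clock: 34.95
ee_pos: [515.7, -130.2, 216.4]
orientation: [0.0, 0.998, 0.064, 0.0]
wrist_force: [0.1, 0.6, -1.1]
finger_gap: 44.7
gripper_force: 28.2
```

send_rows(
  plan=[
    [0,0,1.5,0],
    [0,0,0,0],
  ],
)

```text
clock: 35.12
ee_pos: [515.7, -130.2, 214.7]
orientation: [-0.0, 0.998, 0.064, -0.0]
wrist_force: [-0.0, -0.8, -0.5]
finger_gap: 45.1
gripper_force: 28.2
```

send_rows(
  plan=[
    [0,0,2.5,0],
    [0,0,0,0],
  ],
)

```text
clock: 35.28
ee_pos: [515.7, -130.2, 211.9]
orientation: [-0.0, 0.998, 0.064, -0.0]
wrist_force: [0.7, -0.3, -0.4]
finger_gap: 45.1
gripper_force: 28.2
```

send_rows(
  plan=[
    [0,0,1.5,0],
    [0,0,0,0],
  ],
)

```text
clock: 35.45
ee_pos: [515.7, -130.2, 210.5]
orientation: [-0.0, 0.998, 0.064, -0.0]
wrist_force: [-0.8, 0.4, -1.1]
finger_gap: 45.4
gripper_force: 28.2
```

send_rows(
  plan=[
    [0,0,1.5,0],
    [0,0,0,0],
  ],
)

```text
clock: 35.62
ee_pos: [515.9, -130.3, 209.3]
orientation: [0.0, 0.998, 0.064, 0.0]
wrist_force: [0.3, -0.2, 1.4]
finger_gap: 45.1
gripper_force: 28.4
```

send_rows(
  plan=[
    [0,0,1,0],
    [0,0,0,0],
  ],
  claw=118,
)

```text
clock: 35.78
ee_pos: [516.1, -130.2, 208.9]
orientation: [0.0, 0.998, 0.064, 0.001]
wrist_force: [-1.1, 0.6, 4.7]
finger_gap: 45.9
gripper_force: 14.3
```

send_rows(
  plan=[
    [-1.5,0,0,0],
    [-1.5,0,0.1,0],
    [-1.5,0,0.1,0],
    [-1.5,0,0.1,0],
  ],
)

```text
clock: 36.12
ee_pos: [510.1, -131.0, 208.7]
orientation: [0.0, 0.998, 0.064, 0.001]
wrist_force: [0.7, 1.5, 6.2]
finger_gap: 46.0
gripper_force: 14.3
```

send_rows(
  plan=[
    [-1.5,0,0.2,0],
    [-1.5,0,0.2,0],
    [-1.5,0,0.2,0],
    [-1.5,0,0.2,0],
  ],
)

```text
clock: 36.45
ee_pos: [504.2, -131.6, 208.1]
orientation: [0.0, 0.998, 0.064, 0.001]
wrist_force: [0.1, 3.0, 8.9]
finger_gap: 46.2
gripper_force: 15.0
```

send_rows(
  plan=[
    [-1.5,0,0.2,0],
    [-1.5,0,0.25,0],
    [-1.5,0,0.25,0],
    [-1.5,0,0.3,0],
  ],
)

```text
clock: 36.78
ee_pos: [498.1, -132.3, 207.2]
orientation: [0.0, 0.998, 0.064, 0.001]
wrist_force: [-1.5, 3.0, 9.9]
finger_gap: 46.0
gripper_force: 15.6
```

send_rows(
  plan=[
    [-1.5,0,0.3,0],
    [-1.5,0,0.3,0],
    [-1.5,0,0.3,0],
    [0,0,0,0],
  ],
)

```text
clock: 37.12
ee_pos: [493.4, -132.9, 206.2]
orientation: [0.0, 0.998, 0.064, 0.001]
wrist_force: [-1.4, 2.4, 9.4]
finger_gap: 45.8
gripper_force: 16.0
```

send_rows(
  plan=[
    [0,0,0,0],
    [0,0,0,0],
    [0,0,0,0],
  ],
  claw=122,
)

```text
clock: 37.37
ee_pos: [493.7, -132.9, 206.3]
orientation: [0.0, 0.998, 0.064, 0.001]
wrist_force: [-0.4, 3.4, 11.6]
finger_gap: 45.5
gripper_force: 29.9
```

send_rows(
  plan=[
    [0,0,-5,0],
    [0,0,-20,0],
    [0,0,-40,0],
    [0,0,-40,0],
    [0,0,-40,0],
  ],
)

```text
clock: 37.78
ee_pos: [492.9, -133.0, 351.5]
orientation: [-0.0, 0.998, 0.064, -0.001]
wrist_force: [0.2, 0.1, -0.9]
finger_gap: 45.0
gripper_force: 28.9
```

```bash
python3 - <<'E'
from go import *
go(480,84,447,7.2,grasp=False)
E
```

```text
tool shift [  14.8 -217.   -95.4] rows>= 5.7 tcp [ 492.9 -133.   351.5] xang 7.4 yaw 0.2 t 37.78
```

The egg rolled nearly without drag and the pads sank 2.7 mm, which matches a tilt of about 30°. I go to the pose where the scene camera saw the egg before and compare.

send_rows(
  plan=[
    [0,0,-35,0],
    [0,0,-35,0],
    [1.8,-31,-25,0],
    [2.1,-31,0,0],
    [2.1,-31,0,0],
  ],
)

```text
clock: 38.2
ee_pos: [487.1, -39.5, 447.0]
orientation: [0.001, 0.998, 0.063, 0.002]
wrist_force: [0.0, 0.1, -1.2]
finger_gap: 45.2
gripper_force: 28.9
```

send_rows(
  plan=[
    [2.1,-31,0,0],
    [2.1,-31,0,0],
    [2.1,-31,0,0],
    [2.1,-31,0,0],
    [0,0,0,0],
  ],
)

```text
clock: 38.62
ee_pos: [479.0, 87.9, 445.1]
orientation: [-0.001, 0.998, 0.066, -0.0]
wrist_force: [-1.4, -0.6, -0.9]
finger_gap: 45.1
gripper_force: 28.9
```

```bash
python3 - <<'E'
from sil import *
o=get_obs(); print(o["finger_gap"],o["gripper_force"],o["ee_pos"].round(1))
p=o["ee_pos"]-[0,0,168]; m=p-[0,0,12]
ax=np.array([-.5,0,.866]); 
for nm,A in (("vert",np.array([0,0,1.])),("tilt",ax)):
    mid=p-12*A; print(nm,"tip",proj("scene",mid+35.5*A).round(1),"mid",proj("scene",mid).round(1),"bottom",proj("scene",mid-29.5*A).round(1))
b=np.ascontiguousarray(cams.camera("scene")[...,::-1]); u,v=proj("scene",m)[0].astype(int); print(u-25,v-25); cv2.imwrite("pics/scene5.png",b)
show(b,"scene",u,v,25)
E
```

```text
45.05301163746652 28.912824816070497 [479.   87.9 445.1]
vert tip [[291.9 210.2]] mid [[293.4 225.3]] bottom [[294.5 237. ]]
tilt tip [[295.8 216. ]] mid [[291.5 222.4]] bottom [[288.2 227.4]]
268 200
..................................................
..................................................
..............................#...................
..................................................
#.................................................
#.................#...............................
.......#........#.................................
..................................................
...................##########.....................
................###############...................
................################..................
................################..................
................#################.................
................##################................
...............####################...............
...............#####################..............
................####################..............
................################
[... 950 characters left out ...]
################...........#####...#.
............###############...........######......
.............####.....................####..#.....
.............#####....................#..........#
..............####........................#....###
...............####...........................###.
...............####...............................
...............#####......................#..###..
.................####....................#.#....#.
..........#......#####............................
.........#........####............................
........#..........####...........................
...................#####..........................
.......#............####.........................#
```

The lower outline (bottom about y=238, right edge about x=303) fits the tilted egg better than the upright one, which would reach 241–242 and 305. I approach along the cup's axis with the pads leading by 12 mm of lever.

```bash
cat > ins.py <<'E'
from go import *
a=np.array([-.496,-.062,.866]); H=np.array([602,82.7,185])+12*a+[0,0,168]
import sys
for s in map(float,sys.argv[1:]): print(s,end=" "); go(*(H+s*a),7.1,grasp=False)
E
python3 ins.py 60 20 0
```

```text
60.0 tool shift [85.2 19.2 29.6] rows>= 2.2 tcp [479.3  86.1 445. ] xang 7.6 yaw 0.5 t 38.67
20.0 tool shift [105.2  19.4  64.3] rows>= 3.0 tcp [479.3  86.1 445. ] xang 7.6 yaw 0.5 t 38.67
0.0 tool shift [115.2  19.5  81.6] rows>= 3.4 tcp [479.3  86.1 445. ] xang 7.6 yaw 0.5 t 38.67
```

send_rows(
  plan=[
    [21,4.8,6,0.4],
    [21,4.8,7,0],
    [21,4.8,8,0],
    [22,4.8,8.6,0],
    [0,0,0,0],
  ],
)

```text
clock: 39.08
ee_pos: [569.2, 73.4, 412.8]
orientation: [0.0, 0.998, 0.06, -0.001]
wrist_force: [-1.2, -0.3, -1.3]
finger_gap: 44.7
gripper_force: 28.9
```

send_rows(
  plan=[
    [0,0,0,0],
    [5,0,8.7,0],
    [5,0,8.7,0],
    [5,0,8.7,0],
    [0,0,0,0],
  ],
)

```text
clock: 39.5
ee_pos: [581.6, 77.2, 387.3]
orientation: [-0.0, 0.998, 0.061, -0.002]
wrist_force: [-0.2, 0.4, -1.5]
finger_gap: 45.0
gripper_force: 28.9
```

```bash
python3 ins.py 20 10 0
```

```text
20.0 tool shift [ 5.  -3.   6.6] rows>= 0.2 tcp [581.6  77.2 387.3] xang 7.0 yaw -0.1 t 39.5
10.0 tool shift [10.  -3.  15.2] rows>= 0.4 tcp [581.6  77.2 387.3] xang 7.0 yaw -0.1 t 39.5
0.0 tool shift [15.  -3.  23.8] rows>= 0.7 tcp [581.6  77.2 387.3] xang 7.0 yaw -0.1 t 39.5
```

send_rows(
  plan=[
    [3,-3,4,0],
    [3.5,0,5.6,0],
    [0,0,0,0],
  ],
)

```text
clock: 39.75
ee_pos: [587.8, 81.2, 378.9]
orientation: [0.0, 0.998, 0.061, -0.001]
wrist_force: [-0.7, 0.0, -2.0]
finger_gap: 45.0
gripper_force: 28.9
```

send_rows(
  plan=[
    [2,0,3.5,0],
    [2,0,3.4,0],
    [0,0,0,0],
  ],
)

```text
clock: 40.0
ee_pos: [591.7, 81.4, 372.4]
orientation: [0.0, 0.998, 0.061, -0.0]
wrist_force: [-1.1, 0.5, -0.3]
finger_gap: 45.3
gripper_force: 28.9
```

send_rows(
  plan=[
    [1,0,1.7,0],
    [0,0,0,0],
  ],
)

```text
clock: 40.17
ee_pos: [592.7, 81.5, 371.2]
orientation: [0.0, 0.998, 0.061, -0.0]
wrist_force: [0.2, -0.5, -0.0]
finger_gap: 45.2
gripper_force: 28.9
```

```bash
python3 ins.py 0
```

```text
0.0 tool shift [ 3.4 -0.   7.8] rows>= 0.2 tcp [592.7  81.5 371.2] xang 7.0 yaw -0.1 t 40.17
```

send_rows(
  plan=[
    [0.8,0,1.7,0],
    [0,0,0,0],
  ],
)

```text
clock: 40.33
ee_pos: [593.4, 81.6, 369.5]
orientation: [0.0, 0.998, 0.061, -0.0]
wrist_force: [-0.9, 0.1, -1.4]
finger_gap: 44.7
gripper_force: 28.9
```

send_rows(
  plan=[
    [0.8,0,1.7,0],
    [0,0,0,0],
  ],
)

```text
clock: 40.5
ee_pos: [594.2, 81.7, 367.7]
orientation: [0.0, 0.998, 0.061, -0.0]
wrist_force: [0.6, -0.3, -0.3]
finger_gap: 45.0
gripper_force: 28.9
```

send_rows(
  plan=[
    [0.8,0,1.7,0],
    [0,0,0,0],
  ],
)

```text
clock: 40.67
ee_pos: [595.0, 81.8, 366.0]
orientation: [0.0, 0.998, 0.061, -0.0]
wrist_force: [-0.1, -0.5, -1.7]
finger_gap: 45.2
gripper_force: 28.9
```

send_rows(
  plan=[
    [0.6,0,1.2,0],
    [0,0,0,0],
  ],
)

```text
clock: 40.83
ee_pos: [595.3, 81.9, 364.9]
orientation: [0.0, 0.998, 0.061, -0.001]
wrist_force: [-1.8, -0.5, 0.0]
finger_gap: 45.2
gripper_force: 29.0
```

```bash
python3 ins.py 0
```

```text
0.0 tool shift [0.7 0.  1.5] rows>= 0.0 tcp [595.3  81.9 364.9] xang 7.0 yaw -0.1 t 40.83
```

send_rows(
  plan=[
    [0.5,0,1,0],
    [0,0,0,0],
  ],
)

```text
clock: 41.0
ee_pos: [595.7, 81.9, 363.9]
orientation: [0.0, 0.998, 0.061, -0.001]
wrist_force: [-4.6, -0.4, 2.5]
finger_gap: 45.2
gripper_force: 29.4
```

send_rows(
  plan=[
    [0.4,0,0.8,0],
    [0,0,0,0],
  ],
)

```text
clock: 41.17
ee_pos: [595.8, 82.0, 363.5]
orientation: [0.0, 0.998, 0.061, -0.001]
wrist_force: [-7.3, -0.9, 5.0]
finger_gap: 45.2
gripper_force: 29.8
```

send_rows(
  plan=[
    [0.4,0,0.8,0],
    [0,0,0,0],
  ],
)

```text
clock: 41.33
ee_pos: [595.9, 82.0, 363.3]
orientation: [0.0, 0.998, 0.061, -0.001]
wrist_force: [-10.0, -1.7, 8.0]
finger_gap: 45.4
gripper_force: 30.4
```

send_rows(
  plan=[
    [-1.2,0,0.5,0],
    [0,0,0,0],
  ],
)

```text
clock: 41.5
ee_pos: [595.2, 81.9, 363.2]
orientation: [0.0, 0.998, 0.061, 0.0]
wrist_force: [-7.1, -0.6, 8.0]
finger_gap: 45.1
gripper_force: 30.3
```

send_rows(
  plan=[
    [-0.7,0,0.8,0],
    [0,0,0,0],
  ],
)

```text
clock: 41.67
ee_pos: [594.8, 81.9, 363.1]
orientation: [0.0, 0.998, 0.061, 0.001]
wrist_force: [-6.4, -0.8, 10.4]
finger_gap: 45.5
gripper_force: 30.7
```

send_rows(
  plan=[
    [0,0,0.8,0],
    [0,0,0,0],
  ],
)

```text
clock: 41.83
ee_pos: [594.8, 81.9, 363.0]
orientation: [0.0, 0.998, 0.061, 0.001]
wrist_force: [-7.5, -1.5, 15.3]
finger_gap: 44.6
gripper_force: 31.3
```

The reaction now points along the cup's axis (about 17 N), so the egg is down in the cup. I release, rise, retreat and compare its outline with its neighbours'.

send_rows(
  plan=[
    [0,0,-0.8,0],
    [0,0,0,0],
    [0,0,0,0],
  ],
  claw=112,
)

```text
clock: 42.08
ee_pos: [595.3, 81.9, 361.2]
orientation: [-0.0, 0.998, 0.061, 0.001]
wrist_force: [0.2, 0.8, 1.0]
finger_gap: 48.2
gripper_force: 0.4
```

send_rows(
  plan=[
    [0,0,0,0],
    [0,0,0,0],
    [0,0,0,0],
  ],
  claw=70,
)

```text
clock: 42.33
ee_pos: [595.1, 81.8, 360.8]
orientation: [0.0, 0.998, 0.061, -0.0]
wrist_force: [0.1, 0.1, 0.3]
finger_gap: 62.0
gripper_force: 0.0
```

send_rows(
  plan=[
    [0,0,-5,0],
    [0,0,-15,0],
    [0,0,-30,0],
    [0,0,-35,0],
    [0,0,0,0],
  ],
)

```text
clock: 42.75
ee_pos: [595.4, 81.9, 453.8]
orientation: [0.0, 0.998, 0.061, 0.006]
wrist_force: [-0.5, -0.5, 1.7]
finger_gap: 61.9
gripper_force: 0.0
```

send_rows(
  plan=[
    [-30,25,0,0],
    [-30,25,0,0],
    [-30,25,0,0],
    [-30,25,0,0],
    [-10,35,0,0],
  ],
)

```text
clock: 43.17
ee_pos: [479.0, -67.7, 446.8]
orientation: [-0.0, 0.998, 0.061, -0.0]
wrist_force: [1.7, -0.1, 0.6]
finger_gap: 61.8
gripper_force: 0.0
```

send_rows(
  plan=[
    [-10,35,0,0],
    [-10,35,0,0],
    [-10,35,0,0],
    [-10,35,0,0],
    [0,0,0,0],
  ],
)

```text
clock: 43.58
ee_pos: [458.5, -216.9, 446.3]
orientation: [0.002, 0.998, 0.058, -0.0]
wrist_force: [-1.0, 0.3, -0.5]
finger_gap: 61.9
gripper_force: 0.0
```

```bash
python3 - <<'E'
from sil import *
b=np.ascontiguousarray(cams.camera("scene")[...,::-1]); cv2.imwrite("pics/scene6.png",b)
a=np.ascontiguousarray(cams.camera("top")[...,::-1]); cv2.imwrite("pics/top6.png",a)
show(b,"scene",265,213,20); print(); show(b,"scene",249,258,20)
d=cv2.absdiff(cv2.cvtColor(a,6),cv2.cvtColor(cv2.imread("pics/top4.png"),6)); m=(d[165:285,235:350]>25); print("top change",m.sum())
E
```

```text
...........................#............
.....................##..#..............
........................................
.........................#..............
....................#....#..#...........
...................#....##..#...........
...............#.......#.#..#...........
..............#..#.......#..#...........
............#......#######..............
....#....#......############............
...........#..################..........
.............##################.........
............###################.........
...........#####################........
..........#######################.......
..........#######################.......
.........########################.......
.......#..########################......
.....#...#########################......
....#....#########################......
........##########################......
.#.....#.#########################......
#......#.#########################......
.........#######################.#......
.........#########################......
..........#######################.......
.......#..#######################.
[... 1495 characters left out ...]
######################.......
.........######################.#.......
......#..########################.......
..........#######################.......
..........###################.####......
.......#...########################.....
........#...########################....
..............#######################...
.........##.....########....#########...
..........##..............############..
..........####...........######.#######.
...........###########################..
...........############################.
............###.########.#.###########..
............###########################.
.............#############.###.########.
...............#########################
top change 261
```

The egg now shows the same round outline as its fixed neighbours. Its centre lies 0.2 px from where the neighbour's offset from its own seat would put it, and the turret has not moved. I hand in the job.

```bash
python3 -c "
from workcell import workorder; print(workorder.finish_job())"
```

```text
the job is handed in; nothing more can be done
None
```

The job is handed in, with no verdict returned: the turret was clicked home at the pointer and let go, and the egg sits in the empty cup, aligned with it to within what the cameras show, with the gripper clear of it.

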